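# Throw the jig's toggle clamp with its extension bar

## Robot

A 7-joint arm with a two-finger parallel gripper is mounted at the origin on a cart in front of the work surface, level with it; the furniture and walls round the work are solid. World frame = base frame: x ahead of the robot, y to its left, z up, the work surface at z = 0. Lengths are in m, angles in rad, forces in N, time in s.
With the tool pointing down it reaches from about 0.425 to 0.95 m from the base axis. Payload 16.7 kg.
Tool frame: the origin (TCP) lies between the finger pads; the fingertips stand 14 mm ahead of it and the grasp point (between the pads) lies 5 mm behind it; z points along the fingers, y is the direction in which the jaws open and shut (so a half turn about z gives the same grasp; the last joint's range is limited). The gripper opens to 94 mm and grips with 3 to 60 N. Pads are 16 mm wide; open, the fingers measure 119 mm over their backs; the gripper's body (75 mm by 177 mm) begins 78 mm behind the grasp point.
Start: joints at [1.04, 0.426, 0.074, 1.606, -0.034, 1.111, -0.067], TCP at [0.251, -0.627, 0.194] pointing down, gripper open.
Joint ranges: [-2.85, 2.85], [-0.5, 2.14], [-1.23, 1.37], [0.21, 2.46], [-1.02, 4.16], [0.16, 2.05], [-2.73, 2.73]. Speed limits (rad/s): [1.89, 1.89, 2.39, 2.39, 3.01, 3.01, 3.01].

## Interface

Orientations are given as a 3x3 rotation matrix whose columns are the frame's x, y, z axes.
In Python, from workcell import telemetry, cams, job gives the robot as it stands.
- The arm moves only by the tool step_arm, never from a script. Its argument "increments" is text: rows parted by semicolons, each of 4 numbers parted by spaces: the shift along the tool's x, y, z in units of 30 mm (1.0 is 30 mm), then the turn about the tool's z in units of 5 degrees (1.0 is 5 degrees). A call has 1 to 20 rows; each row shifts and turns the pose as measured when the row begins, along the tool's axes as they then stand; what a row does not reach is not made up. A row lasts 1/12 s, in which the tool goes at most 41.7 mm and 7.16 degrees, less where a joint would pass 70% of its speed; a pose out of reach is approached as far as the arm can. A call is refused whole if a number of a shift passes 1 or a number of a turn 1, either way. A call with a gripper value outside its range is refused whole. "grip" is the finger opening in mm, from 0 to 94, set as the call begins (left out, the last holds). The fingers move at their own pace and stop on an object; "squeeze" is the grip in N (left out, the last holds). Time passes only in rows, so rows that do not move let the fingers close. It gives the time, the measured TCP pose, the force and the opening at its end, in the units of the state.
- telemetry.sense(): the state, without advancing time (a new reading comes with each control period).
- cams.capture(name): name is "scene" or "top"; returns a dict with "frame" (400x640x3 uint8, red, green, blue), "fovy" (degrees; the focal length in pixels is half the picture's height over the tangent of half this angle, whatever the lens; pixels are square), "cx", "cy" (the principal point, pixels), "T" (4x4, takes a point from camera to world coordinates). Camera axes: x right, y down, z forward; pixel columns grow to the right and rows downward; lengths in m; the calibration is good to about 2 mm. A picture is of the moment at which its call begins. There is no depth.
- job.close_job(): hands the job in, once; it reports no verdict.
The state is a dict: "time_s": time; "joint_positions": joint angles; "dq": joint speeds; "effort": joint torques, N m; "position": TCP position; "tool_rot": TCP orientation; "ft_force": force on the tool from outside, world axes, zero at the start; "wrist_torque": the same for the moment, N m; "finger_gap": opening from 0.0 (shut) to 1.0 (fully open).
Only numpy, scipy, OpenCV 4.12 (cv2) and the standard library are available. Lean on these libraries where they do the work, as an engineer would, in place of code of your own. Each camera call takes 0.05 s, during which the arm holds its last target.

## Task

Clamp the wooden blank in the drilling jig: pick up the wooden-handled extension bar, push it gently but fully home into the socket of the toggle clamp's lever, and use it to swing the lever past its dead point to the far stop, without forcing anything. Then draw the bar out and lay it down (do not drop it) on the worktop clear of the jig, with the lever still over and the blank clamped; leave the other things where they are.

Things in the scene. Friction and masses are not known exactly. Their poses are not given: they have to be found in the camera images.
- bar_center (a point): Extension bar: square wooden grip 120 x 24 x 24 mm, with a round steel shank 14 mm thick that stands 95 mm out of one end (brass ferrule between) and is tapered to 8 mm over its last 8 mm. 0.25 kg. This point is the centre of the wooden grip (it lies flat, 12 mm above the worktop); x runs along the bar towards the steel tip, z is up as it lies.
- bar_tip (a point): Centre of the end face of the bar's steel shank, 155 mm from bar_center along x; same axes.
- socket_mouth (a point): Mouth centre of the square-tube socket on the clamp's short lever, 60 mm above the worktop, 120 mm from the pivot. Hole 18 x 18 mm (outside 26, collar 31). x points level straight out of the mouth, away from the pivot; the bar goes in along -x. A fixed plug ends the hole 45 to 75 mm in, differing each time: find it by feel (fully home = tip hard against it).
- lever_pivot (a point): The lever's upright pivot axis, 60 mm above the worktop like the socket. Jig axes: x points to the spring plunger, then the loose square blank (22 x 150 x 22 mm, about 100 mm from the pivot, which the plunger's rubber pad clamps), then the fence. Plywood board 200 x 190 x 18 mm, fixed, 50 mm behind to 150 mm ahead of the pivot; the lever stands out over its edge away from the fence.
- lever (a joint): Lever angle, rad: near 0 open (as it starts), 1.14 at the far stop. It sweeps level, clockwise seen from above as the value grows. A spring resists, up to about 1.6 N m near 0.6 rad, falling to nothing at the dead point, 0.94 rad; beyond it the spring draws the lever to its stop and holds it there with about 0.7 N m.
- tape_roll: Bystander: roll of masking tape lying flat, 96 mm across, 24 mm high, left of the jig; origin at the centre of its underside.
- sanding_block: Bystander: brown rubber sanding block 52 x 68 x 24 mm, right of the jig; origin at the centre of its underside.
- log: Bystander: short round log in its bark, 94 mm thick, 105 mm tall, standing to the left of the jig; origin at the centre of its underside.

How it is judged:
By the outcome, as a careful person would: the job done as asked, in the order asked, and still so for the second after the job is handed in, with the robot touching nothing.
It also fails if it takes over 72 s, if anything falls off the work surface, if the arm or the gripper's body presses on something with over 40 N, if the wrist force passes 120 N, or if a joint passes its speed limit or range.

## Working session

There is one attempt and no reset: what is moved stays moved. The work goes in short steps, Python scripts to look and compute and a tool call to move; the robot and the scene stay as the last step left them, time stands still between calls to the robot, and variables do not carry over. Pictures are saved under pics/ and viewed, and the job is handed in when it is done.

Besides the shell and the picture viewer there is one more tool, called after "Request:" by a JSON object that holds its "method" and its "body", one argument or row to a line. step_arm: Moves the arm, as the interface text tells. Its arguments: {"type":"object","properties":{"increments":{"type":"string"},"grip":{"type":"number"},"squeeze":{"type":"number"}},"required":["increments"]}

```bash
ls; mkdir -p pics; python3 - <<'E'
from workcell import telemetry, cams, job
import cv2,numpy as np
np.set_printoptions(precision=4,suppress=True)
s=telemetry.sense(); print(s)
for n in("scene","top"):
    c=cams.capture(n); cv2.imwrite(f"pics/{n}0.png",c["frame"][:,:,::-1]); np.savez(f"pics/{n}0.npz",**c)
    print(n,c["fovy"],c["cx"],c["cy"],c["T"])
E
```

```text
pics
{'time_s': 0.0, 'joint_positions': array([ 1.0405,  0.4267,  0.0738,  1.6066, -0.0341,  1.1108, -0.0671]), 'dq': array([-0.0003, -0.0009,  0.0008, -0.0002,  0.0003,  0.0012,  0.0005]), 'effort': array([ -0.0005, -93.5824,   3.6667, -45.4195,  -0.0489,   0.02  ,
         0.0001]), 'position': array([ 0.2507, -0.6263,  0.1934]), 'tool_rot': array([[ 0.9284,  0.3716, -0.0006],
       [ 0.3716, -0.9284,  0.0011],
       [-0.0001, -0.0013, -1.    ]]), 'ft_force': array([ 0.5272,  0.4129, -0.1079]), 'wrist_torque': array([-0.0054, -0.0136,  0.0187]), 'finger_gap': 0.9992882615871057}
scene 46.72723010260635 320.1668657081097 199.64537150965248 [[-0.761  -0.3047  0.5728 -0.2387]
 [-0.6486  0.3784 -0.6604  1.0523]
 [-0.0156 -0.8741 -0.4856  0.7892]
 [ 0.      0.      0.      1.    ]]
top 56.11302676476253 314.7764703656437 201.5190271305371 [[ 0.0098 -0.9741  0.2259  0.3491]
 [-1.     -0.0096  0.0018  0.0487]
 [ 0.0005 -0.2259 -0.9742  1.1844]
 [ 0.      0.      0.      1.    ]]
```

View pics/scene0.png

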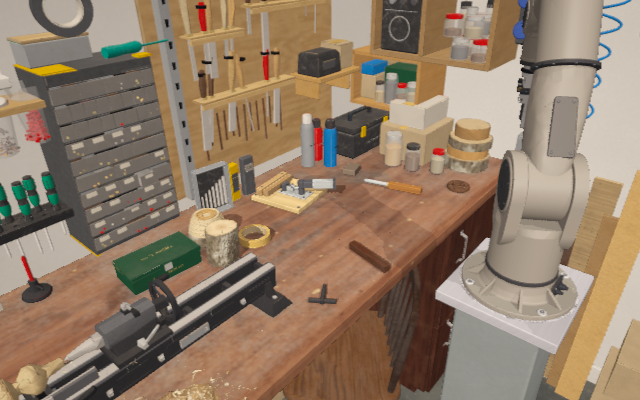

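View pics/top0.png

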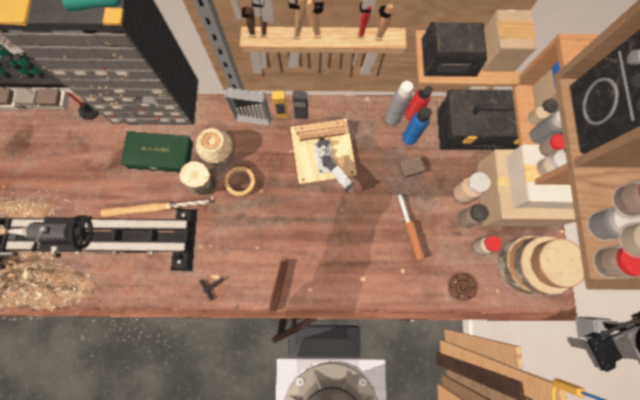

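The jig is at top (325,152) and the orange-handled bar at top (411,227), with its steel tip pointing away from the robot. I'll zoom in on both.

```bash
python3 - <<'E'
import cv2
a=cv2.imread("pics/top0.png");b=cv2.imread("pics/scene0.png")
cv2.imwrite("pics/z1.png",cv2.resize(a[105:275,280:440],None,fx=4.5,fy=3.5*0+3.5,interpolation=cv2.INTER_CUBIC) if 0 else cv2.resize(a[110:260,280:440],None,fx=4,fy=4,interpolation=cv2.INTER_CUBIC))
cv2.imwrite("pics/z2.png",cv2.resize(b[155:220,240:440],None,fx=4,fy=4,interpolation=cv2.INTER_CUBIC))
E
```

```text
(no output)
```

View pics/z1.png

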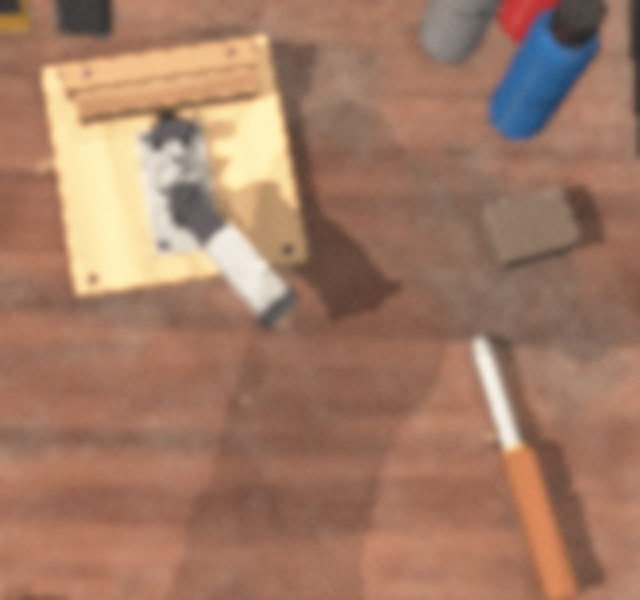

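View pics/z2.png

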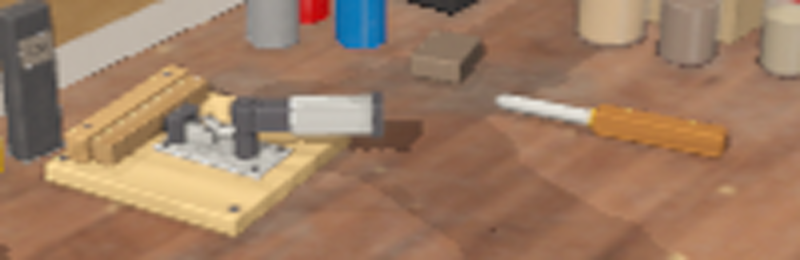

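```bash
cat > h.py <<'E'
import numpy as np,cv2
np.set_printoptions(precision=4,suppress=True)
def load(f): 
    d=np.load(f); return {k:d[k] for k in d}
def K(c):
    f=200/np.tan(np.radians(float(c["fovy"]))/2); return f,float(c["cx"]),float(c["cy"])
def ray(c,uv):
    f,cx,cy=K(c); T=c["T"]; d=T[:3,:3]@np.array([(uv[0]-cx)/f,(uv[1]-cy)/f,1]); return T[:3,3],d
def onz(c,uv,z):
    o,d=ray(c,uv); return o+d*(z-o[2])/d[2]
def proj(c,p):
    f,cx,cy=K(c); T=c["T"]; q=T[:3,:3].T@(np.asarray(p)-T[:3,3]); return np.array([f*q[0]/q[2]+cx,f*q[1]/q[2]+cy])
def tri(c1,u1,c2,u2):
    o1,d1=ray(c1,u1);o2,d2=ray(c2,u2)
    A=np.stack([d1,-d2],1); t=np.linalg.lstsq(A,o2-o1,rcond=None)[0]
    a=o1+d1*t[0];b=o2+d2*t[1]; return (a+b)/2,np.linalg.norm(a-b)
E
python3 - <<'E'
from h import *
t=load("pics/top0.npz");s=load("pics/scene0.npz")
for n,c,roi in(("top",t,(280,110,450,275)),("scene",s,(350,165,440,205))):
    x0,y0,x1,y1=roi; im=c["frame"][y0:y1,x0:x1]; hsv=cv2.cvtColor(im,cv2.COLOR_RGB2HSV)
    if n=="top": print(hsv[240-110-2:240-110+3:2,[412-280,414-280,416-280]], hsv[208-110,[402-280,404-280,406-280]])
    m=((hsv[...,0]<20)&(hsv[...,1]>150)&(hsv[...,2]>120)).astype(np.uint8)
    k,l,st,ce=cv2.connectedComponentsWithStats(m)
    for i in range(1,k):
        if st[i,4]>40:
            pts=np.argwhere(l==i)[:,::-1].astype(np.float32)+[x0,y0]
            r=cv2.minAreaRect(pts.astype(np.float32)); print(n,st[i],ce[i]+[x0,y0],r,cv2.boxPoints(r).round(1).tolist())
    w=((hsv[...,1]<60)&(hsv[...,2]>140)).astype(np.uint8)
    k,l,st,ce=cv2.connectedComponentsWithStats(w)
    for i in range(1,k):
        if st[i,4]>25:
            pts=np.argwhere(l==i)[:,::-1].astype(np.float32)+[x0,y0]
            r=cv2.minAreaRect(pts.astype(np.float32)); print(n,"W",ce[i]+[x0,y0],r,cv2.boxPoints(r).round(1).tolist())
E
```

```text
[[[ 11 149 211]
  [ 11 147 219]
  [ 11 146 206]]

 [[ 11 146 209]
  [ 11 148 217]
  [ 11 146 215]]

 [[ 11 147 203]
  [ 11 148 215]
  [ 11 146 218]]] [[ 18  30 228]
 [ 17  17 238]
 [ 13  48 170]]
top [125   0  12  10  63] [409.0952 113.1587] ((409.20355224609375, 112.0531005859375), (7.525766849517822, 12.041227340698242), 41.18592834472656) [[402.3999938964844, 114.0999984741211], [410.29998779296875, 105.0], [416.0, 110.0], [408.1000061035156, 119.0999984741211]]
top W [389.125  115.7386] ((388.876708984375, 115.82877349853516), (7.373592853546143, 15.215349197387695), 20.556045532226562) [[382.79998779296875, 121.69999694824219], [388.1000061035156, 107.4000015258789], [395.0, 110.0], [389.70001220703125, 124.19999694824219]]
top W [329.6936 164.9053] ((328.6538391113281, 165.76922607421875), (54.079139709472656, 23.938703536987305), 60.2551155090332) [[304.79998779296875, 148.1999969482422], [325.6000061035156, 136.39999389648438], [352.5, 183.3000030517578], [331.70001220703125, 195.1999969482422]]
top W [403.4621 207.2966] ((403.3861389160156, 207.03558349609375), (27.500955581
[... 186 characters left out ...]
scene [ 37  16  35  13 260] [404.2731 187.3269] ((404.0577087402344, 187.2115478515625), (33.92808532714844, 7.844644069671631), 11.309932708740234) [[386.70001220703125, 187.6999969482422], [388.20001220703125, 180.0], [421.5, 186.6999969482422], [419.8999938964844, 194.39999389648438]]
scene W [437.6    168.4667] ((437.5, 169.0), (8.0, 3.0), 90.0) [[436.0, 165.0], [439.0, 165.0], [439.0, 173.0], [436.0, 173.0]]
scene W [375.25   181.5455] ((375.0961608886719, 181.5192413330078), (22.749473571777344, 3.7262070178985596), 11.309932708740234) [[363.6000061035156, 181.10000610351562], [364.29998779296875, 177.5], [386.6000061035156, 181.89999389648438], [385.8999938964844, 185.60000610351562]]
```

```bash
python3 - <<'E'
from h import *
t=load("pics/top0.npz");s=load("pics/scene0.npz")
im=t["frame"];hsv=cv2.cvtColor(im,cv2.COLOR_RGB2HSV)
m=((hsv[...,0]<15)&(hsv[...,1]>125)&(hsv[...,1]<185)&(hsv[...,2]>170)).astype(np.uint8)
m[:190]=0;m[275:]=0;m[:,:390]=0;m[:,440:]=0
k,l,st,ce=cv2.connectedComponentsWithStats(m)
i=1+np.argmax(st[1:,4]);pts=np.argwhere(l==i)[:,::-1].astype(np.float32)
r=cv2.minAreaRect(pts);b=cv2.boxPoints(r);print(st[i],ce[i],r,b)
P=[onz(t,q,0.024) for q in b];print("grip top corners",P)
print("cent z24",onz(t,ce[i],.02))
tip=onz(t,(399.2,193.9),.014);base=onz(t,(407.5,220.2),.014);print("tip,base",tip,base)
print("scene tip,center", onz(s,(363.9,179.3),.014),onz(s,(404.2,187.3),.018))
sub=cv2.resize(im[130:200,300:365],None,fx=10,fy=8.5 if 0 else 8.5,interpolation=cv2.INTER_CUBIC)
sub=cv2.resize(im[140:200,305:365],None,fx=10,fy=10,interpolation=cv2.INTER_CUBIC)
cv2.imwrite("pics/lev.png",sub[:,:,::-1])
sub=cv2.resize(s["frame"][165:215,270:345],None,fx=10,fy=10,interpolation=cv2.INTER_CUBIC)
cv2.imwrite("pics/levs.png",sub[:,:,::-1])
E
```

```text
[405 222  19  38 313] [414.115  240.6422] ((414.03204345703125, 240.80250549316406), (38.89506149291992, 8.292044639587402), 72.6459732055664) [[404.274  223.4769]
 [412.1886 221.0036]
 [423.7901 258.1281]
 [415.8755 260.6014]]
grip top corners [array([ 0.5503, -0.2302,  0.024 ]), array([ 0.5584, -0.2553,  0.024 ]), array([ 0.4432, -0.2853,  0.024 ]), array([ 0.4355, -0.2606,  0.024 ])]
cent z24 [ 0.4972 -0.2594  0.02  ]
tip,base [ 0.6483 -0.2205  0.014 ] [ 0.5627 -0.2433  0.014 ]
scene tip,center [ 0.6501 -0.2235  0.014 ] [ 0.4957 -0.2548  0.018 ]
```

View pics/lev.png

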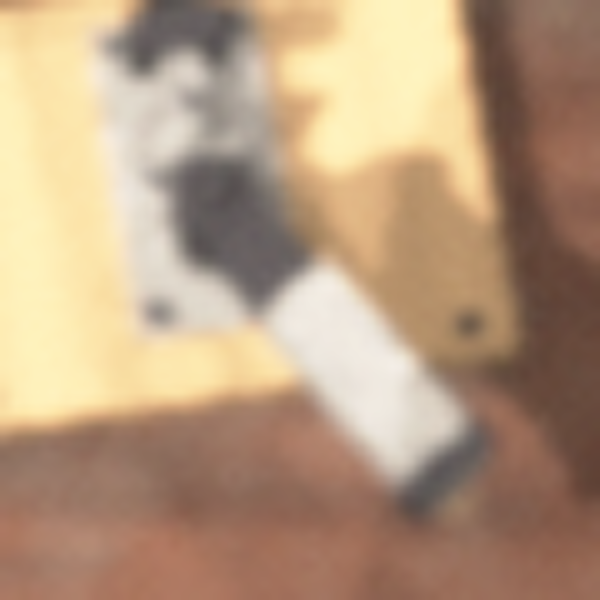

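View pics/levs.png

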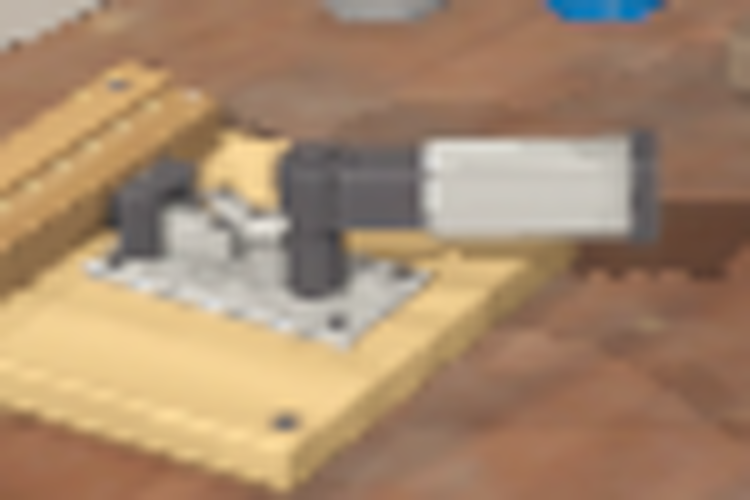

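```bash
python3 - <<'E'
from h import *
t=load("pics/top0.npz");s=load("pics/scene0.npz")
px=lambda u,v:((u+.5)/10-.5+305,(v+.5)/10-.5+140)
A=[onz(t,px(*q),.073) for q in((265,312),(330,260),(388,487),(473,425))]
print(A, np.linalg.norm(A[0]-A[1]),np.linalg.norm(A[2]-A[3]))
B=[onz(t,px(*q),.0755) for q in((412,517),(490,437))];print(B,np.linalg.norm(B[0]-B[1]))
mouth=(B[0]+B[1])/2;tc=(A[2]+A[3])/2; hc=(A[0]+A[1])/2
d=mouth-hc;d[2]=0;L=np.linalg.norm(d);d/=L;print("dir",d,np.degrees(np.arctan2(d[1],d[0])),L)
for e in(A[2]-A[0],A[3]-A[1]): print(np.degrees(np.arctan2(e[1],e[0])))
print("mouth",mouth,"pivot est",mouth-.12*d)
# hub: top of pivot at u(215,200)
print("hub px",onz(t,px(215,200),.075))
sx=lambda u,v:((u+.5)/10-.5+270,(v+.5)/10-.5+165)
print("scene hub top",onz(s,sx(318,155),.075), "scene mouth center", onz(s,sx(650,187),.06))
# tri mouth corner: top-near corner
# board corners z=.018
for q in((292,140),(0,0)): pass
bx=lambda u,v:((u+.5)/4-.5+280,(v+.5)/4-.5+110)
C=[onz(t,bx(*q),.018) for q in((42,68),(265,36),(308,262),(78,296))];print(C)
e=C[0]-C[3];f=C[1]-C[2];print([np.degrees(np.arctan2(v[1],v[0])) for v in(e,f)],np.linalg.norm(e),np.linalg.norm(f),np.linalg.norm(C[0]-C[1]))
E
```

```text
[array([0.7052, 0.0013, 0.073 ]), array([ 0.7223, -0.0189,  0.073 ]), array([ 0.6494, -0.0364,  0.073 ]), array([ 0.6694, -0.0627,  0.073 ])] 0.026489212193968405 0.033051117584108
[array([ 0.6393, -0.0435,  0.0755]), array([ 0.6649, -0.0677,  0.0755])] 0.035197848716588126
dir [-0.7967 -0.6044  0.    ] -142.81483750475925 0.07733699211820436
-145.93780415226385
-140.36677815055708
mouth [ 0.6521 -0.0556  0.0755] pivot est [0.7478 0.0169 0.0755]
hub px [0.7409 0.0169 0.075 ]
scene hub top [0.7446 0.0158 0.075 ] scene mouth center [ 0.6586 -0.0597  0.06  ]
[array([0.8759, 0.1358, 0.018 ]), array([ 0.9068, -0.0509,  0.018 ]), array([ 0.7088, -0.084 ,  0.018 ]), array([0.6783, 0.1019, 0.018 ])]
[np.float64(9.735282823031627), np.float64(9.490153832853691)] 0.20050488498302727 0.2007259289105999 0.1892979011198778
```

```bash
python3 - <<'E'
from h import *
t=load("pics/top0.npz");s=load("pics/scene0.npz")
for n,q in(("stack near-left base",(505,262)),("stack left",(500,255)),("grinder disc",(463,287)),("jar redlid",(487,245)),("tape",(240,181)),("log",(197,178)),("block",(413,166)),("edge",(415,316))):
    print(n,onz(t,q,0.0),onz(t,q,.1))
print("scene stack base",onz(s,(467,172),0),"disc",onz(s,(458,186),0))
print(proj(t,[.25,-.627,.19]),proj(s,[.25,-.627,.19]))
E
```

```text
stack near-left base [ 0.4357 -0.5453  0.    ] [ 0.4283 -0.4951  0.1   ]
stack left [ 0.4573 -0.5318  0.    ] [ 0.4481 -0.4828  0.1   ]
grinder disc [ 0.3582 -0.408   0.    ] [ 0.3574 -0.3694  0.1   ]
jar redlid [ 0.4882 -0.494   0.    ] [ 0.4765 -0.4482  0.1   ]
tape [0.6904 0.2969 0.    ] [0.6616 0.276  0.1   ]
log [0.6993 0.4388 0.    ] [0.6697 0.4059 0.1   ]
block [ 0.7477 -0.2734  0.    ] [ 0.7141 -0.2462  0.1   ]
edge [ 0.2711 -0.2559  0.    ] [ 0.2777 -0.2302  0.1   ]
scene stack base [ 0.391  -0.5479  0.    ] disc [ 0.365 -0.417  0.   ]
[582.4887 331.6117] [520.4486 127.826 ]
```

Request:
{"method": "step_arm", "body": {
  "increments": "0 0 -0.7 0;0 0 -0.7 0;0 0 -0.7 0;0.5 -0.85 0 0;0.5 -0.85 0 0;0.5 -0.85 0 0;0.5 -0.85 0 0;0.5 -0.85 0 0;0.5 -0.85 0 0;0 0 0 0;0 0 0 0",
  "grip": 94,
  "squeeze": 50
}}

```text
time_s: 1.02
position: [0.276, -0.4415, 0.2549]
tool_rot: [[0.929, 0.37, -0.006], [0.37, -0.929, 0.008], [-0.003, -0.009, -1.0]]
ft_force: [-0.4, -1.0, 0.5]
finger_gap: 1.0
```

Request:
{"method": "step_arm", "body": {
  "increments": "0.9 -0.26 0 0;0.9 -0.26 0 0;0.9 -0.26 0 0;0.9 -0.26 0 0;0.9 -0.26 0.2 0;0.9 -0.26 0.2 0;0.9 -0.26 0.2 0;0.9 -0.26 0.2 0;0.9 -0.26 0.2 0;0.9 -0.26 0.2 0;0.9 -0.26 0.2 0;0 0 0.7 0.7;0 0 0.7 0.7;0 0 0.7 0;0 0 0 0;0 0 0 0"
}}

```text
time_s: 2.35
position: [0.5323, -0.2535, 0.1419]
tool_rot: [[0.972, 0.236, -0.008], [0.236, -0.972, 0.009], [-0.005, -0.011, -1.0]]
ft_force: [-0.4, -1.0, 0.1]
finger_gap: 0.999
```

```bash
python3 - <<'E'
from h import *
from workcell import telemetry, cams
s=telemetry.sense();print(s["position"],s["joint_positions"],s["time_s"])
for n in("scene","top"):
    c=cams.capture(n); np.savez(f"pics/{n}1.npz",**c)
    p=proj(c,s["position"]);u,v=int(p[0]),int(p[1]);print(n,p)
    sub=c["frame"][max(v-50,0):v+50,u-60:u+60]
    cv2.imwrite(f"pics/{n}1.png",cv2.resize(sub[:,:,::-1],None,fx=5,fy=5,interpolation=cv2.INTER_CUBIC))
E
```

```text
[ 0.5323 -0.2535  0.1419] [ 0.4823  0.3538 -0.1779  1.8349  0.0668  0.9691 -1.0557] 2.35
scene [397.5077 152.9553]
top [422.5973 222.8007]
```

Request:
{"method": "step_arm", "body": {
  "increments": "-0.35 -0.15 0.7 -0.23;0 0 0.9 0;0 0 0.9 0;0 0 0 0;0 0 0 0"
}}

```text
time_s: 2.87
position: [0.5247, -0.2554, 0.0738]
tool_rot: [[0.967, 0.255, 0.004], [0.255, -0.967, 0.004], [0.005, -0.002, -1.0]]
ft_force: [0.6, -0.1, 1.0]
finger_gap: 1.001
```

```bash
python3 - <<'E'
from h import *
from workcell import telemetry, cams
s=telemetry.sense();print(s["position"],s["joint_positions"],s["time_s"])
for n in("scene","top"):
    c=cams.capture(n); np.savez(f"pics/{n}2.npz",**c)
    p=proj(c,s["position"]);u,v=int(p[0]),int(p[1]);print(n,p)
    sub=c["frame"][max(v-50,0):v+50,u-60:u+60]
    cv2.imwrite(f"pics/{n}2.png",cv2.resize(sub[:,:,::-1],None,fx=5,fy=5,interpolation=cv2.INTER_CUBIC))
E
```

```text
[ 0.5247 -0.2554  0.0738] [ 0.4861  0.4193 -0.1752  1.9122  0.091   0.8151 -1.0499] 2.8667
scene [398.3787 170.968 ]
top [416.9904 229.2139]
```

View pics/scene2.png

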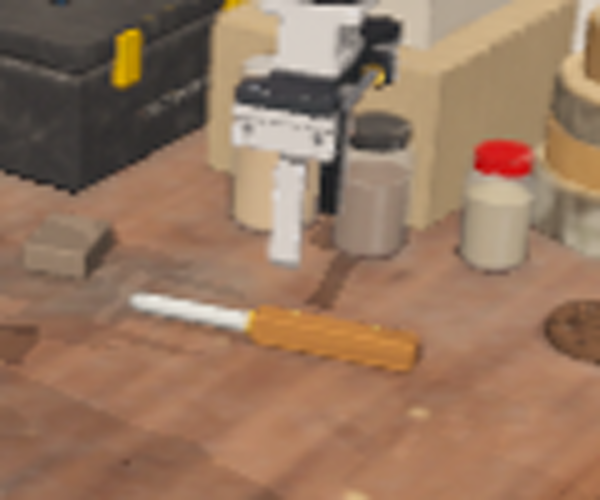

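View pics/top2.png

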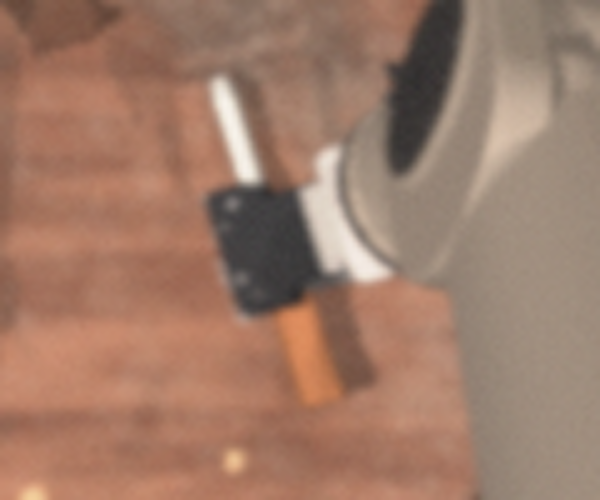

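Request:
{"method": "step_arm", "body": {
  "increments": "-0.1 -0.15 0.6 0;0 0 0.6 0;0 0 0.5 0;0 0 0 0;0 0 0 0"
}}

```text
time_s: 3.38
position: [0.5272, -0.2546, 0.0318]
tool_rot: [[0.967, 0.254, 0.017], [0.254, -0.967, -0.002], [0.016, 0.006, -1.0]]
ft_force: [-0.4, -0.6, -0.2]
finger_gap: 1.0
```

Request:
{"method": "step_arm", "body": {
  "increments": "-0.15 -0.1 0.2 0;0 0 0.2 0;0 0 0.1 0;0 0 0 0;0 0 0 0"
}}

```text
time_s: 3.8
position: [0.5244, -0.254, 0.0203]
tool_rot: [[0.967, 0.253, 0.022], [0.253, -0.967, -0.005], [0.021, 0.01, -1.0]]
ft_force: [0.0, -0.4, 0.1]
finger_gap: 0.999
```

Request:
{"method": "step_arm", "body": {
  "increments": "-0.05 -0.1 0.12 0;0 0 0 0;0 0 0 0"
}}

```text
time_s: 4.05
position: [0.5224, -0.2513, 0.0167]
tool_rot: [[0.967, 0.253, 0.023], [0.253, -0.967, -0.005], [0.021, 0.011, -1.0]]
ft_force: [0.4, 1.1, 0.1]
finger_gap: 1.003
```

Request:
{"method": "step_arm", "body": {
  "increments": "0 0 0 0;0 0 0 0;0 0 0 0;0 0 0 0;0 0 0 0;0 0 0 0;0 0 0 0;0 0 0 0",
  "grip": 10,
  "squeeze": 50
}}

```text
time_s: 4.72
position: [0.5225, -0.2514, 0.0169]
tool_rot: [[0.967, 0.253, 0.023], [0.253, -0.967, -0.005], [0.021, 0.011, -1.0]]
ft_force: [0.5, -0.1, -0.2]
finger_gap: 0.471
```

```bash
cat > look.py <<'E'
import sys
from h import *
from workcell import telemetry, cams
tag=sys.argv[1]; off=eval(sys.argv[2]) if len(sys.argv)>2 else (0,0,0); hw=int(sys.argv[3]) if len(sys.argv)>3 else 60
s=telemetry.sense();print("pos",s["position"],"q",s["joint_positions"],"t",s["time_s"],"F",s["ft_force"],"M",s["wrist_torque"],"gap",s["finger_gap"]*94);print(s["tool_rot"])
for n in("scene","top"):
    c=cams.capture(n); np.savez(f"pics/{n}{tag}.npz",**c)
    p=proj(c,s["position"]+np.array(off));u,v=int(p[0]),int(p[1])
    x0,y0=max(u-hw,0),max(v-hw*3//4,0)
    sub=c["frame"][y0:v+hw*3//4,x0:u+hw];k=600/(2*hw);print(n,"origin",x0,y0,"scale",k)
    cv2.imwrite(f"pics/{n}{tag}.png",cv2.resize(sub[:,:,::-1],None,fx=k,fy=k,interpolation=cv2.INTER_CUBIC))
E
python3 look.py 3
```

```text
pos [ 0.5225 -0.2514  0.0169] q [ 0.4708  0.4839 -0.1644  1.97    0.118   0.6729 -1.0804] t 4.7167 F [ 0.4938 -0.0649 -0.2366] M [-0.0159  0.004   0.0479] gap 44.23437384775441
[[ 0.9671  0.2533  0.0232]
 [ 0.2534 -0.9673 -0.0049]
 [ 0.0212  0.0106 -0.9997]]
scene origin 337 140 scale 5.0
top origin 350 187 scale 5.0
```

View pics/scene3.png

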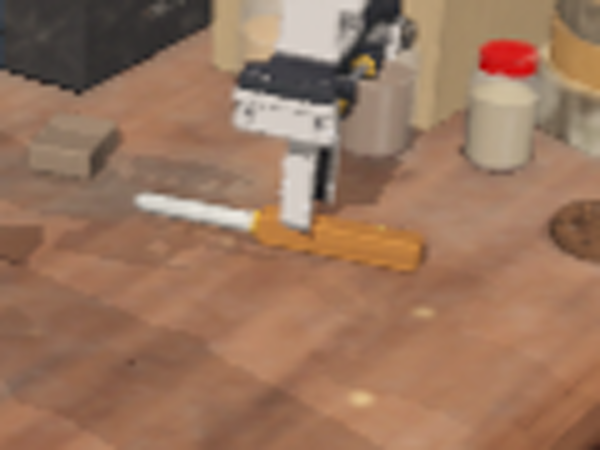

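Request:
{"method": "step_arm", "body": {
  "increments": "0 0 0 0;0 0 0 0;0 0 0 0;0 0 0 0;0 0 0 0;0 0 0 0"
}}

```text
time_s: 5.32
position: [0.5226, -0.2513, 0.0169]
tool_rot: [[0.967, 0.253, 0.023], [0.253, -0.967, -0.005], [0.021, 0.011, -1.0]]
ft_force: [-0.6, -0.2, 0.2]
finger_gap: 0.108
```

```bash
python3 look.py 4
```

```text
pos [ 0.5226 -0.2513  0.0169] q [ 0.4708  0.4839 -0.1645  1.97    0.118   0.6729 -1.0804] t 5.3167 F [-0.5834 -0.2405  0.1613] M [ 0.0215  0.0123 -0.0606] gap 10.159021944612636
[[ 0.9671  0.2533  0.0233]
 [ 0.2535 -0.9673 -0.0049]
 [ 0.0213  0.0106 -0.9997]]
scene origin 337 140 scale 5.0
top origin 350 187 scale 5.0
```

View pics/scene4.png

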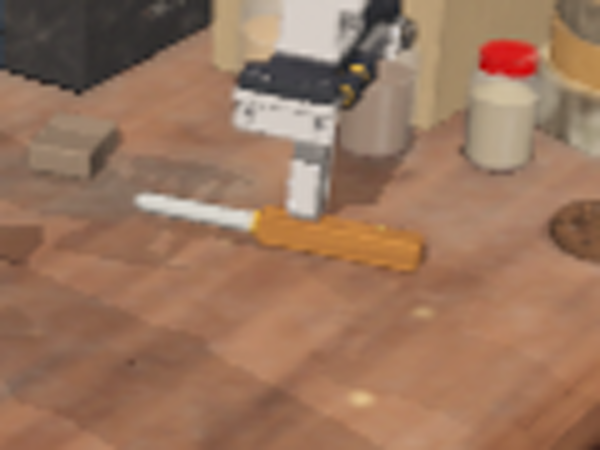

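View pics/top4.png

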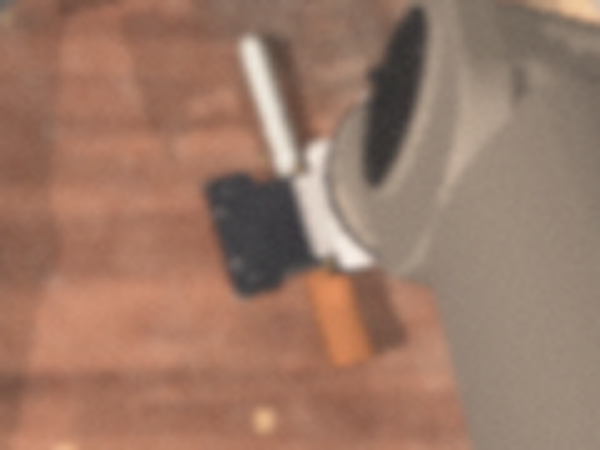

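```bash
python3 - <<'E'
from h import *
s=load("pics/scene4.npz");t=load("pics/top4.npz")
p=np.array([.5226,-.2513,.0169]);z=np.array([.0233,-.0049,-.9997])
for n,c,o in(("s",s,(337,140)),("t",t,(350,187))):
    for d in(-.1,-.05,-.005,0,.014): print(n,d,(proj(c,p+z*d)-o)*5)
c=s;x0,y0=380,165
sub=c["frame"][y0:y0+45,x0:x0+60];cv2.imwrite("pics/c4.png",cv2.resize(sub[:,:,::-1],None,fx=12,fy=12,interpolation=cv2.INTER_NEAREST))
E
```

```text
s -0.1 [312.8798 103.1824]
s -0.05 [306.9006 166.939 ]
s -0.005 [301.6731 222.6808]
s 0 [301.101  228.7814]
s 0.014 [299.5082 245.7658]
t -0.1 [347.2372 207.1121]
t -0.05 [324.8925 218.1794]
t -0.005 [306.3795 227.3488]
t 0 [304.4081 228.3252]
t 0.014 [298.9746 231.0164]
```

View pics/c4.png

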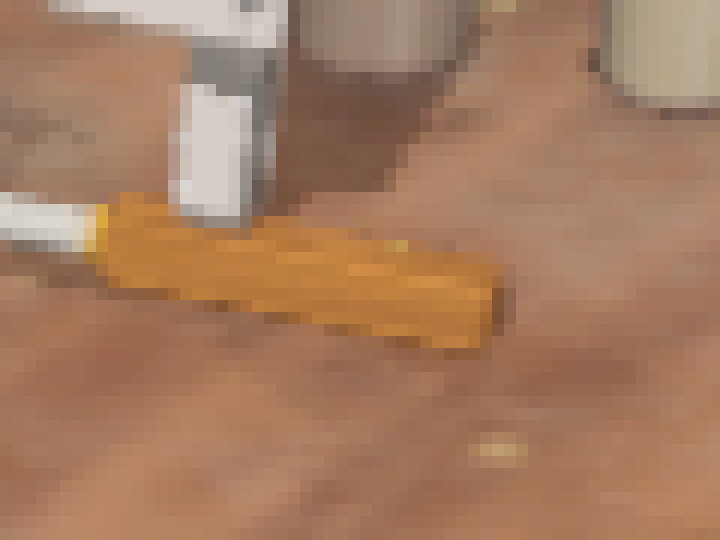

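```bash
python3 - <<'E'
from h import *
def pr(n,c,p,R,gap,o,k=5):
    for sgn in(-1,1):
        for out in (0,.012):
            q=p+R[:,2]*.014+R[:,1]*sgn*(gap/2+out); print(n,sgn,out,(proj(c,q)-o)*k)
Ry=lambda x,y,z:np.array([x,y,z]).T
R2=Ry([.967,.255,.005],[.255,-.967,-.002],[.004,.004,-1])
R3=np.array([[.9671,.2533,.0232],[.2534,-.9673,-.0049],[.0212,.0106,-.9997]])
pr("s2",load("pics/scene2.npz"),np.array([.5247,-.2554,.0738]),R2,.094,np.array([338,120]))
pr("s3",load("pics/scene3.npz"),np.array([.5225,-.2514,.0169]),R3,.044,np.array([337,140]))
pr("s4",load("pics/scene4.npz"),np.array([.5225,-.2514,.0169]),R3,.010,np.array([337,140]))
s=load("pics/scene4.npz");print(onz(s,(398,183.5),.003),onz(s,(398,183.5),.026))
for n in("3","4"):
    c=load(f"pics/scene{n}.npz");x0,y0=370,150
    sub=c["frame"][y0:y0+50,x0:x0+65];cv2.imwrite(f"pics/d{n}.png",cv2.resize(sub[:,:,::-1],None,fx=10,fy=10,interpolation=cv2.INTER_NEAREST))
E
```

```text
s2 -1 0 [280.2428 299.4085]
s2 -1 0.012 [274.9271 306.46  ]
s2 1 0 [319.8334 246.8911]
s2 1 0.012 [324.6402 240.5149]
s3 -1 0 [290.3442 259.0823]
s3 -1 0.012 [285.1581 266.4674]
s3 1 0 [308.871  232.6999]
s3 1 0.012 [313.7946 225.6886]
s4 -1 0 [297.5922 248.7612]
s4 -1 0.012 [292.4879 256.0297]
s4 1 0 [301.8024 242.7657]
s4 1 0.012 [306.8035 235.6441]
[ 0.5438 -0.2921  0.003 ] [ 0.5209 -0.2528  0.026 ]
```

View pics/d3.png

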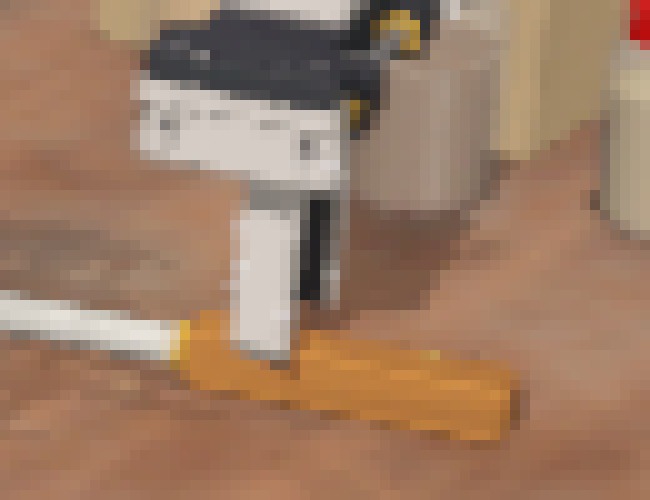

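The fingers shut above the bar. In the scene view their tips show at about z 0.027, not the 0.003 that the reported pose implies. The ray through the tip at z 0.026 lands exactly on the TCP's xy. I'll reopen and go lower in small steps, watching the force and the picture.

Request:
{"method": "step_arm", "body": {
  "increments": "0 0 0 0;0 0 0 0;0 0 0 0;0 0 0 0;0 0 0 0;0 0 0 0;0 0 0 0;0 0 0 0;0 0 0 0;0 0 0 0",
  "grip": 60
}}

```text
time_s: 6.25
position: [0.5225, -0.2514, 0.0169]
tool_rot: [[0.967, 0.253, 0.023], [0.253, -0.967, -0.005], [0.021, 0.011, -1.0]]
ft_force: [0.5, 0.3, -0.4]
finger_gap: 0.636
```

Request:
{"method": "step_arm", "body": {
  "increments": "0 0 0.2 0;0 0 0 0;0 0 0.1 0;0 0 0 0"
}}

```text
time_s: 6.58
position: [0.5227, -0.2514, 0.0069]
tool_rot: [[0.967, 0.253, 0.023], [0.253, -0.967, -0.005], [0.021, 0.011, -1.0]]
ft_force: [0.5, -0.1, -0.3]
finger_gap: 0.641
```

```bash
python3 look.py 5
```

```text
pos [ 0.5227 -0.2514  0.0069] q [ 0.4683  0.4993 -0.1618  1.974   0.1224  0.6539 -1.0842] t 6.5833 F [ 0.4773 -0.1182 -0.2664] M [ 0.0206 -0.0043 -0.0263] gap 60.24816359228227
[[ 0.9671  0.2532  0.0232]
 [ 0.2534 -0.9673 -0.0049]
 [ 0.0212  0.0106 -0.9997]]
scene origin 337 143 scale 5.0
top origin 350 188 scale 5.0
```

View pics/scene5.png

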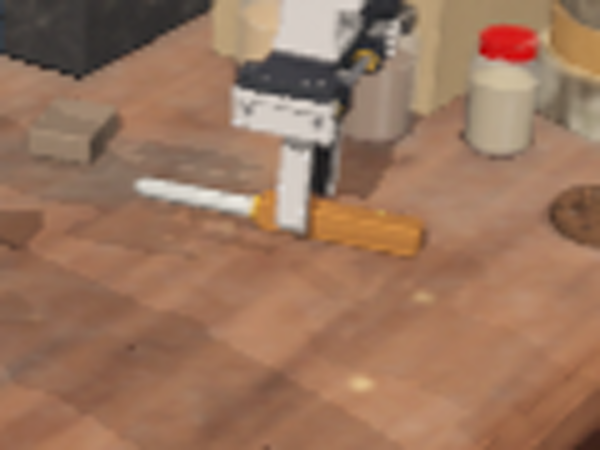

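Request:
{"method": "step_arm", "body": {
  "increments": "0 0 0.2 0;0 0 0 0;0 0 0.12 0;0 0 0 0"
}}

```text
time_s: 7.02
position: [0.5234, -0.2516, -0.0031]
tool_rot: [[0.967, 0.253, 0.024], [0.253, -0.967, -0.005], [0.022, 0.011, -1.0]]
ft_force: [-0.3, -0.1, 0.3]
finger_gap: 0.637
```

```bash
python3 look.py 6 "(0,0,0)" 40
```

```text
pos [ 0.5234 -0.2516 -0.0031] q [ 0.4657  0.5149 -0.1588  1.977   0.127   0.6344 -1.0881] t 7.0167 F [-0.3095 -0.1087  0.3242] M [0.0007 0.0151 0.0351] gap 59.89681384909359
[[ 0.9671  0.2532  0.024 ]
 [ 0.2533 -0.9674 -0.0053]
 [ 0.0219  0.0112 -0.9997]]
scene origin 356 160 scale 7.5
top origin 369 203 scale 7.5
```

View pics/scene6.png

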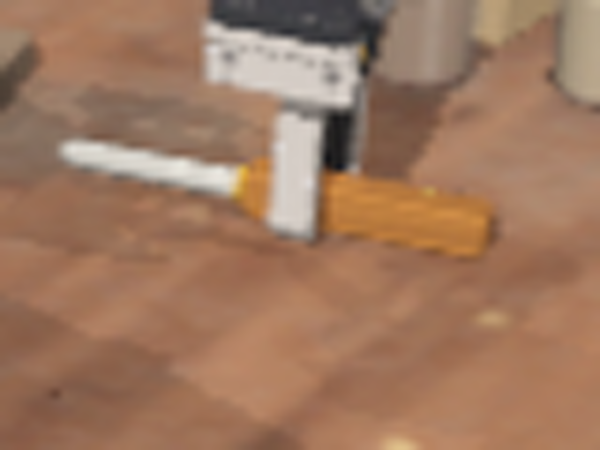

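Request:
{"method": "step_arm", "body": {
  "increments": "0 0 0.12 0;0 0 0 0;0 0 0 0"
}}

```text
time_s: 7.37
position: [0.524, -0.2519, -0.0062]
tool_rot: [[0.967, 0.253, 0.025], [0.253, -0.967, -0.006], [0.023, 0.012, -1.0]]
ft_force: [0.0, -0.1, 0.2]
finger_gap: 0.638
```

Request:
{"method": "step_arm", "body": {
  "increments": "0 0 0 0;0 0 0 0;0 0 0 0;0 0 0 0;0 0 0 0;0 0 0 0;0 0 0 0;0 0 0 0;0 0 0 0;0 0 0 0",
  "grip": 10,
  "squeeze": 50
}}

```text
time_s: 8.2
position: [0.5243, -0.2522, -0.0058]
tool_rot: [[0.967, 0.253, 0.026], [0.253, -0.967, -0.006], [0.023, 0.012, -1.0]]
ft_force: [0.4, -0.6, 0.0]
finger_gap: 0.252
```

Request:
{"method": "step_arm", "body": {
  "increments": "0 0 -0.3 0;0 0 -0.5 0;0 0 -0.6 0;0 0 -0.6 0;0 0 -0.5 0;0 0 0 0;0.23 -0.6 0 0;0.23 -0.6 0 0;0.23 -0.6 0 0;0.22 -0.6 0 0;0 -0.6 0 0;0 0 0 -0.7;0 0 0 -0.7;0 0 0 -0.7;0 0 0 -0.7;0 0 0 -0.7;0 0 0 -0.7;0 0 0 -0.7;0 0 0 0;0 0 0 0"
}}

```text
time_s: 9.87
position: [0.5197, -0.1504, 0.0679]
tool_rot: [[0.762, 0.647, 0.016], [0.647, -0.762, -0.003], [0.011, 0.012, -1.0]]
ft_force: [-0.8, 0.2, -1.7]
finger_gap: 0.252
```

```bash
python3 look.py 7 "(.08,.05,-.02)" 70
```

```text
pos [ 0.5197 -0.1504  0.0679] q [ 0.4149  0.3711 -0.3029  2.016   0.1582  0.7598 -0.849 ] t 9.8667 F [-0.8407  0.1508 -1.7362] M [-0.0082 -0.0353 -0.0349] gap 23.69702505200915
[[ 0.7624  0.6469  0.0161]
 [ 0.647  -0.7625 -0.0025]
 [ 0.0107  0.0123 -0.9999]]
scene origin 285 135 scale 4.285714285714286
top origin 293 154 scale 4.285714285714286
```

View pics/scene7.png

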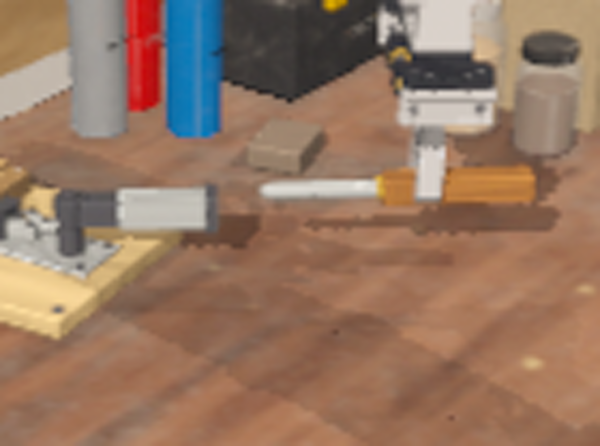

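View pics/top7.png

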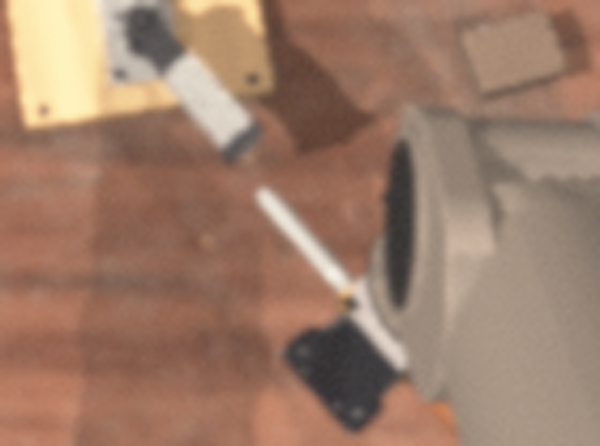

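```bash
python3 - <<'E'
from h import *
t=load("pics/top7.npz");s=load("pics/scene7.npz")
def shank(c,roi):
    x0,y0,x1,y1=roi;im=c["frame"][y0:y1,x0:x1];h=cv2.cvtColor(im,cv2.COLOR_RGB2HSV)
    m=((h[...,1]<70)&(h[...,2]>150)).astype(np.uint8)
    k,l,st,ce=cv2.connectedComponentsWithStats(m);i=1+np.argmax(st[1:,4])
    pts=np.argwhere(l==i)[:,::-1].astype(np.float32)+np.float32([x0,y0])
    r=cv2.minAreaRect(pts);b=cv2.boxPoints(r);print(r)
    mids=[(b[j]+b[(j+1)%4])/2 for j in range(4)]
    L=[np.linalg.norm(b[j]-b[(j+1)%4]) for j in range(4)]
    return [mids[j] for j in range(4) if L[j]<max(L)*.6]
a=shank(t,(348,190,374,223));b=shank(s,(344,172,374,190))
a.sort(key=lambda p:p[0]);b.sort(key=lambda p:p[0]);print(a,b)
tip,e1=tri(t,a[0],s,b[0]);base,e2=tri(t,a[1],s,b[1]);d=tip-base
print("tip",tip,e1,"base",base,e2,"len",np.linalg.norm(d),"yaw",np.degrees(np.arctan2(d[1],d[0])),"pitch",np.degrees(np.arcsin(d[2]/np.linalg.norm(d))))
x0,y0=305,150
im=t["frame"][145:205,300:365];cv2.imwrite("pics/e.png",cv2.resize(im[:,:,::-1],None,fx=9,fy=9,interpolation=cv2.INTER_CUBIC))
E
```

```text
((363.27374267578125, 209.2511444091797), (30.472076416015625, 5.314114570617676), 47.72631072998047)
((358.5, 179.0), (4.0, 27.0), 90.0)
[array([353.0249, 197.9774], dtype=float32), array([373.5226, 220.5249], dtype=float32)] [array([345., 179.], dtype=float32), array([372., 179.], dtype=float32)]
tip [ 0.6159 -0.0639  0.088 ] 0.0010982939945151985 base [ 0.5477 -0.1243  0.0858] 0.00015310983453320246 len 0.09115968253474198 yaw 41.55930509898451 pitch 1.3894400621783982
```

View pics/e.png

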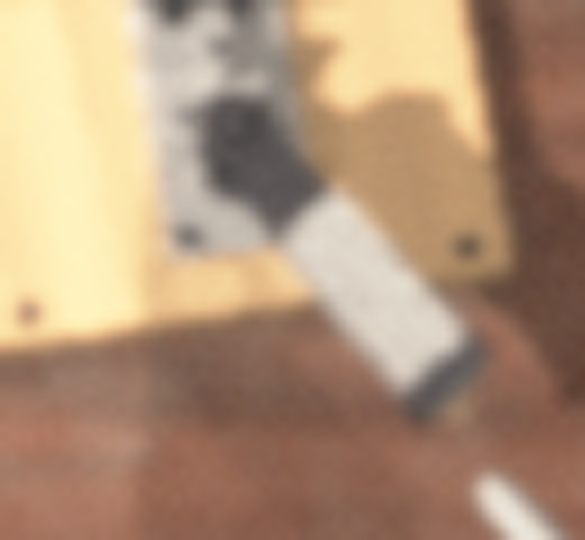

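```bash
python3 - <<'E'
from h import *
t=load("pics/top7.npz");s=load("pics/scene7.npz")
pv=np.array([.743,.0173,0])
for y in(37,39,41,43):
    d=-np.array([np.cos(np.radians(y)),np.sin(np.radians(y)),0]);n=np.array([-d[1],d[0],0])
    def P(r,l,z): return pv+d*r+n*l+[0,0,z]
    # scene in levs.png coords; top in e.png coords
    S=lambda p:((proj(s,p)-[270,165]+.5)*10-.5).round(0)
    E=lambda p:((proj(t,p)-[300,145]+.5)*9-.5).round(0)
    print(y,"S tube top near",S(P(.05,-.013,.073)),S(P(.112,-.013,.073)),"bot",S(P(.05,-.013,.047)),S(P(.112,-.013,.047)),"mouthcollar",S(P(.12,-.0155,.0755)),S(P(.12,-.0155,.0445)))
    print("   E L",E(P(.05,.013,.073)),E(P(.113,.013,.073)),E(P(.05,-.013,.073)),E(P(.113,-.013,.073)),"collar",E(P(.12,.0155,.0755)),E(P(.12,-.0155,.0755)))
E
```

```text
37 S tube top near [461. 182.] [643. 185.] bot [462. 250.] [643. 252.] mouthcollar [666. 182.] [666. 262.]
   E L [354. 221.] [466. 362.] [294. 264.] [406. 406.] collar [485. 372.] [413. 425.]
39 S tube top near [463. 180.] [644. 179.] bot [464. 247.] [644. 247.] mouthcollar [668. 176.] [668. 257.]
   E L [358. 217.] [474. 355.] [299. 262.] [416. 400.] collar [494. 364.] [424. 419.]
41 S tube top near [464. 177.] [645. 174.] bot [465. 245.] [645. 241.] mouthcollar [669. 170.] [669. 251.]
   E L [361. 213.] [482. 347.] [304. 259.] [425. 394.] collar [502. 355.] [434. 412.]
43 S tube top near [465. 175.] [646. 169.] bot [467. 242.] [646. 236.] mouthcollar [670. 165.] [670. 245.]
   E L [363. 209.] [490. 338.] [308. 257.] [435. 388.] collar [510. 346.] [444. 405.]
```

```bash
python3 - <<'E'
from h import *
t=load("pics/top7.npz");s=load("pics/scene7.npz")
S=lambda u,v:((u+.5)/10-.5+270,(v+.5)/10-.5+165)
E=lambda u,v:((u+.5)/9-.5+300,(v+.5)/9-.5+145)
d=np.array([np.cos(np.radians(39)),np.sin(np.radians(39))]);n=np.array([-d[1],d[0]])
def show(name,p,q,lat):
    v=q-p;print(name,p[:2],q[:2],"yaw",np.degrees(np.arctan2(v[1],v[0]))%180,"axis points",(p[:2]+n*lat),(q[:2]+n*lat))
show("top right edge z73",onz(t,E(470,335),.073),onz(t,E(345,187),.073),.013)
show("top left edge z73",onz(t,E(405,392),.073),onz(t,E(285,232),.073),-.013)
show("top left edge z47",onz(t,E(405,392),.047),onz(t,E(285,232),.047),-.013)
show("sc top far",onz(s,S(630,138),.073),onz(s,S(425,140),.073),.013)
show("sc bot near",onz(s,S(630,237),.047),onz(s,S(425,235),.047),-.013)
for n_,p in(("collar R",onz(t,E(490,350),.0755)),("collar L",onz(t,E(418,420),.0755)),("sc collar far top",onz(s,S(655,130),.0755)),("sc collar near bot",onz(s,S(655,242),.0445))):print(n_,p)
E
```

```text
top right edge z73 [ 0.6703 -0.0625] [ 0.723 -0.02 ] yaw 38.8884630412547 axis points [ 0.6621 -0.0524] [ 0.7149 -0.0099]
top left edge z73 [ 0.6499 -0.0401] [0.7066 0.0007] yaw 35.80922975869254 axis points [ 0.6581 -0.0502] [ 0.7147 -0.0094]
top left edge z47 [ 0.6569 -0.0422] [ 0.7149 -0.0004] yaw 35.80922975869255 axis points [ 0.6651 -0.0523] [ 0.7231 -0.0105]
sc top far [ 0.6715 -0.0646] [ 0.7261 -0.0189] yaw 39.9011358447586 axis points [ 0.6633 -0.0545] [ 0.7179 -0.0088]
sc bot near [ 0.6562 -0.0456] [ 0.7124 -0.0024] yaw 37.53475678981847 axis points [ 0.6644 -0.0557] [ 0.7206 -0.0125]
collar R [ 0.6643 -0.069   0.0755]
collar L [ 0.6394 -0.0443  0.0755]
sc collar far top [ 0.6655 -0.0709  0.0755]
sc collar near bot [ 0.6501 -0.0518  0.0445]
```

Request:
{"method": "step_arm", "body": {
  "increments": "0 0 0.3 0.6;0 0.25 0.3 0;0 0.24 0.3 0;0 0 0 0;0 0 0 0"
}}

```text
time_s: 10.38
position: [0.5304, -0.1637, 0.0393]
tool_rot: [[0.797, 0.603, 0.017], [0.603, -0.797, -0.003], [0.011, 0.013, -1.0]]
ft_force: [-0.5, 0.5, -2.8]
finger_gap: 0.249
```

```bash
cat > bar.py <<'E'
import sys
from h import *
from workcell import telemetry,cams
s0=telemetry.sense();p=s0["position"];R=s0["tool_rot"]
print("t",s0["time_s"],"pos",p,"toolyaw",np.degrees(np.arctan2(R[1,0],R[0,0])),"q7",s0["joint_positions"][6],"F",s0["ft_force"])
t=cams.capture("top");s=cams.capture("scene")
tag=sys.argv[1];np.savez(f"pics/top{tag}.npz",**t);np.savez(f"pics/scene{tag}.npz",**s)
x=R[:,0]
def shank(c):
    a=proj(c,p+x*.035+[0,0,.018]);b=proj(c,p+x*.127+[0,0,.018])
    x0,y0=np.floor(np.minimum(a,b)-5).astype(int);x1,y1=np.ceil(np.maximum(a,b)+5).astype(int)
    h=cv2.cvtColor(c["frame"][y0:y1,x0:x1],cv2.COLOR_RGB2HSV)
    m=((h[...,1]<70)&(h[...,2]>150)).astype(np.uint8)
    k,l,st,ce=cv2.connectedComponentsWithStats(m);i=1+np.argmax(st[1:,4])
    pts=np.argwhere(l==i)[:,::-1].astype(np.float32)+np.float32([x0,y0])
    r=cv2.minAreaRect(pts);b4=cv2.boxPoints(r)
    L=[np.linalg.norm(b4[j]-b4[(j+1)%4]) for j in range(4)]
    e=[(b4[j]+b4[(j+1)%4])/2 for j in range(4) if L[j]<max(L)*.6]
    e.sort(key=lambda q:np.linalg.norm(q-b));print(r);return e
a=shank(t);b=shank(s)
tip,e1=tri(t,a[0],s,b[0]);base,e2=tri(t,a[1],s,b[1]);d=tip-base
print("tip",tip,e1,"base",base,e2,"len",np.linalg.norm(d),"yaw",np.degrees(np.arctan2(d[1],d[0])),"pitch",np.degrees(np.arcsin(d[2]/np.linalg.norm(d))))
M=np.array([.655,-.0603]);dd=np.array([.7826,.6225]);n=np.array([-.6225,.7826])
for nm,q in(("tip",tip),("base",base),("tcp",p)): print(nm,"along",dd@(q[:2]-M),"left",n@(q[:2]-M))
for c,nm in((t,"top"),(s,"scene")):
    u,v=proj(c,[.63,-.08,.06]).astype(int)
    cv2.imwrite(f"pics/{nm}{tag}.png",cv2.resize(c["frame"][v-45:v+45,u-55:u+55,::-1],None,fx=6,fy=6,interpolation=cv2.INTER_CUBIC))
E
python3 bar.py 8
```

```text
t 10.3833 pos [ 0.5304 -0.1637  0.0393] toolyaw 37.11613108975183 q7 -0.8967202330902438 F [-0.4797  0.5483 -2.8066]
((371.5000305175781, 208.50001525878906), (36.769554138183594, 11.31370735168457), 45.0)
((358.0, 183.5), (3.0, 26.0), 90.0)
tip [ 0.6312 -0.084   0.058 ] 0.0009829949188086137 base [ 0.5606 -0.1579  0.05  ] 0.02161966403645031 len 0.10247098630788445 yaw 46.30243664914068 pitch 4.457953560156414
tip along -0.0334182564551206 left -0.0037225506874358585
base along -0.13463177523293943 left -0.01759212087077266
tcp along -0.16189950171665754 left -0.0033787240853842796
```

View pics/scene8.png

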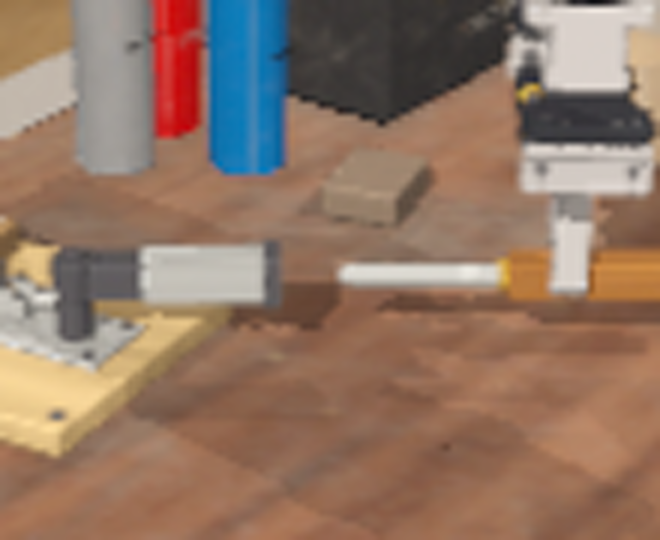

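View pics/top8.png

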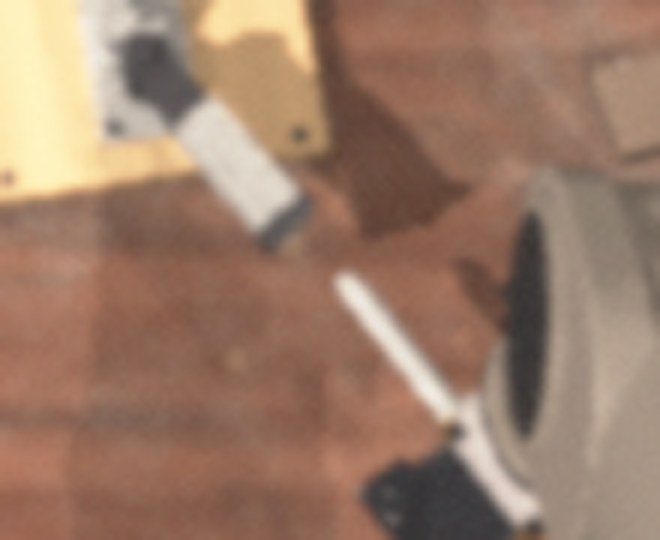

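```bash
python3 - <<'E'
from h import *
t=load("pics/top8.npz");s=load("pics/scene8.npz");t0=load("pics/top0.npz")
def comp(c,roi,smax,vmin,seed=None):
    x0,y0,x1,y1=roi;h=cv2.cvtColor(c["frame"][y0:y1,x0:x1],cv2.COLOR_RGB2HSV)
    m=((h[...,1]<smax)&(h[...,2]>vmin)).astype(np.uint8)
    k,l,st,ce=cv2.connectedComponentsWithStats(m)
    i=1+np.argmax(st[1:,4]) if seed is None else l[seed[1]-y0,seed[0]-x0]
    p=np.argwhere(l==i)[:,::-1]+[x0,y0];return p.astype(np.float32)
u,v=proj(t,[.63,-.08,.06]).astype(int)-[55,45];print("origin",u,v)
# shank in top8: local 342,280 -> base 452,420
tipu=(u+342/6,v+280/6);print(tipu)
x0=int(tipu[0]-4);y0=int(tipu[1]-4)
P=comp(t,(x0,y0,int(u+445/6),int(v+412/6)),70,150);r=cv2.fitLine(P,cv2.DIST_L2,0,.01,.01).ravel();print("shank",len(P),r,cv2.minAreaRect(P))
Q=comp(t,(330,163,355,188),45,170,(341,176));q=cv2.fitLine(Q,cv2.DIST_L2,0,.01,.01).ravel();print("tube",len(Q),q,cv2.minAreaRect(Q))
def wl(c,r,z,L):
    a=onz(c,(r[2]-r[0]*L,r[3]-r[1]*L),z);b=onz(c,(r[2]+r[0]*L,r[3]+r[1]*L),z);d=b-a
    return (a+b)/2,np.degrees(np.arctan2(d[1],d[0]))%180
print("shank",wl(t,r,.060,10),"tube z.07",wl(t,q,.071,8))
E
```

```text
origin 302 150
(np.float64(359.0), np.float64(196.66666666666666))
shank 142 [  0.6164   0.7874 366.6902 205.7746] ((366.9390869140625, 206.04879760742188), (27.174236297607422, 5.4660820960998535), 51.34019470214844)
tube 200 [  0.6696   0.7427 340.735  176.96  ] ((340.5, 177.00001525878906), (21.920310974121094, 9.192387580871582), 45.0)
shank (array([ 0.5981, -0.1085,  0.06  ]), np.float64(36.81933307813895)) tube z.07 (array([ 0.6861, -0.0287,  0.071 ]), np.float64(40.90386067763322))
```

Request:
{"method": "step_arm", "body": {
  "increments": "0 -0.07 -0.03 -0.35;0 0 0 0;0.3 0 0 0;0.3 0 0 0;0.2 0 0 0;0 0 0 0;0 0 0 0"
}}

```text
time_s: 11.07
position: [0.5506, -0.1439, 0.0426]
tool_rot: [[0.775, 0.631, 0.019], [0.632, -0.775, -0.003], [0.013, 0.015, -1.0]]
ft_force: [-0.2, -0.8, -2.8]
finger_gap: 0.253
```

```bash
cat > near.py <<'E'
import sys
from h import *
from workcell import telemetry,cams
tag=sys.argv[1];ctr=eval(sys.argv[2]) if len(sys.argv)>2 else [.65,-.065,.06]
s0=telemetry.sense();R=s0["tool_rot"];print("t",s0["time_s"],"pos",s0["position"],"yaw",np.degrees(np.arctan2(R[1,0],R[0,0])),"F",s0["ft_force"],"M",s0["wrist_torque"],"gap",s0["finger_gap"]*94)
ims=[]
for nm in("top","scene"):
    c=cams.capture(nm);np.savez(f"pics/{nm}{tag}.npz",**c);u,v=proj(c,ctr).astype(int);print(nm,u-20,v-25)
    ims.append(cv2.resize(c["frame"][v-25:v+25,u-20:u+20,::-1],None,fx=10,fy=10,interpolation=cv2.INTER_CUBIC))
cv2.imwrite(f"pics/n{tag}.png",np.hstack(ims))
E
python3 near.py 9
```

```text
t 11.0667 pos [ 0.5506 -0.1439  0.0426] yaw 39.16723432782866 F [-0.1982 -0.772  -2.8237] M [-0.     -0.0065 -0.0161] gap 23.811496795368463
top 332 164
scene 317 158
```

View pics/n9.png

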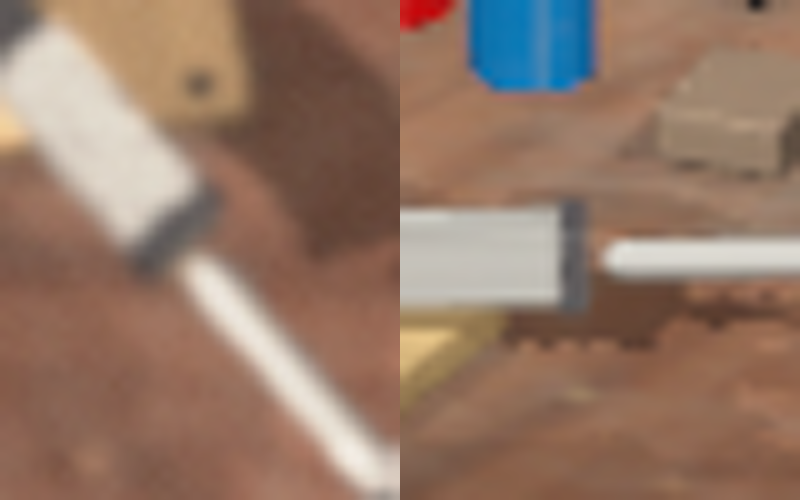

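Request:
{"method": "step_arm", "body": {
  "increments": "0.15 0 0 0;0.15 0 0 0;0.15 0 0 0;0.15 0 0 0;0.15 0 0 0;0 0 0 0"
}}

```text
time_s: 11.67
position: [0.5691, -0.1291, 0.0427]
tool_rot: [[0.776, 0.63, 0.019], [0.63, -0.776, -0.003], [0.012, 0.015, -1.0]]
ft_force: [-0.8, 0.5, -2.4]
finger_gap: 0.252
```

Request:
{"method": "step_arm", "body": {
  "increments": "0.15 0 0 0;0.15 0 0 0;0.15 0 0 0;0 0 0 0"
}}

```text
time_s: 12.0
position: [0.5807, -0.1195, 0.0428]
tool_rot: [[0.776, 0.63, 0.019], [0.631, -0.776, -0.003], [0.012, 0.014, -1.0]]
ft_force: [-0.3, 0.4, -2.3]
finger_gap: 0.255
```

```bash
python3 near.py 10
```

```text
t 12.0 pos [ 0.5807 -0.1195  0.0428] yaw 39.0960404691274 F [-0.2762  0.3617 -2.3487] M [ 0.0498 -0.0699  0.027 ] gap 23.989608560077237
top 332 164
scene 317 158
```

View pics/n10.png

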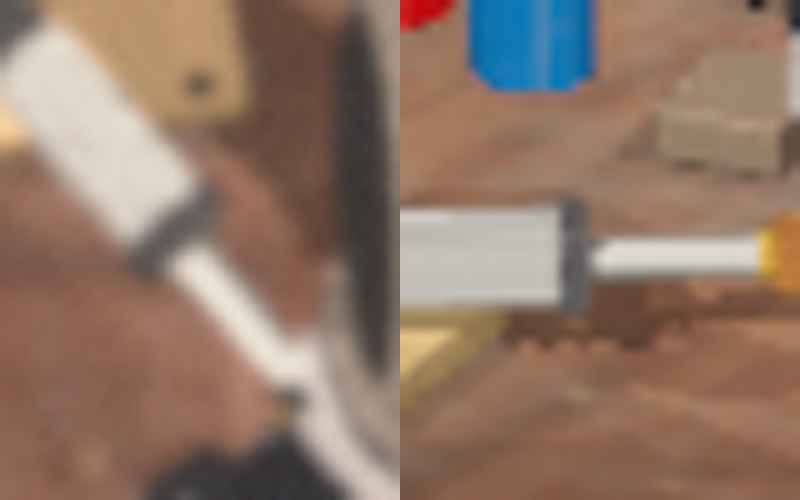

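Request:
{"method": "step_arm", "body": {
  "increments": "0.1 0 0 0;0.1 0 0 0;0.1 0 0 0;0.1 0 0 0;0 0 0 0"
}}

```text
time_s: 12.52
position: [0.5897, -0.1125, 0.0428]
tool_rot: [[0.777, 0.629, 0.018], [0.629, -0.777, -0.004], [0.011, 0.014, -1.0]]
ft_force: [0.4, 0.3, -1.6]
finger_gap: 0.251
```

Request:
{"method": "step_arm", "body": {
  "increments": "0.1 0 0 0;0.1 0 0 0;0.1 0 0 0;0 0 0 0"
}}

```text
time_s: 12.85
position: [0.5917, -0.1109, 0.0413]
tool_rot: [[0.779, 0.627, 0.007], [0.627, -0.779, -0.008], [0.0, 0.011, -1.0]]
ft_force: [0.9, 1.1, -1.0]
finger_gap: 0.252
```

Request:
{"method": "step_arm", "body": {
  "increments": "0.1 0 0 0;0.1 0 0 0"
}}

```text
time_s: 13.02
position: [0.5925, -0.1104, 0.0404]
tool_rot: [[0.781, 0.625, -0.0], [0.625, -0.781, -0.012], [-0.008, 0.009, -1.0]]
ft_force: [-13.6, -10.2, 3.6]
finger_gap: 0.251
```

```bash
python3 near.py 11; python3 -c "
from workcell import telemetry as t
s=t.sense();print(s['joint_positions'],s['effort'],s['dq'])"
```

```text
t 13.0167 pos [ 0.5925 -0.1104  0.0404] yaw 38.66755072092447 F [-13.6368 -10.2195   3.6   ] M [-2.163   2.9912  0.1319] gap 23.59207521702074
top 332 164
scene 317 158
[ 0.28457154  0.49882958 -0.27507175  1.88250763  0.20142304  0.7862795
 -0.99745305] [ -6.9641979  -90.51665068 -10.53913504 -42.13297963  -1.81454804
  -4.23931584  -0.25767501] [ 0.00149041 -0.00212737 -0.00067008  0.00341072 -0.0017179  -0.00448328
  0.00382319]
```

View pics/n11.png

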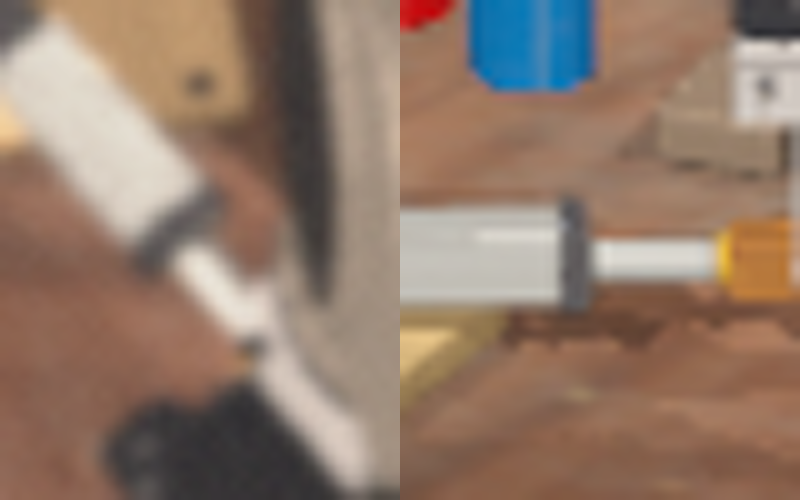

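Request:
{"method": "step_arm", "body": {
  "increments": "-0.1 0 0 0;0 0 0 0;0 0 0 0"
}}

```text
time_s: 13.37
position: [0.5908, -0.1123, 0.0408]
tool_rot: [[0.781, 0.625, 0.001], [0.625, -0.781, -0.012], [-0.007, 0.01, -1.0]]
ft_force: [-1.7, -0.8, 0.6]
finger_gap: 0.252
```

Request:
{"method": "step_arm", "body": {
  "increments": "0.06 0 -0.03 0;0.06 0 0 0;0.06 0 0 0"
}}

```text
time_s: 13.62
position: [0.5926, -0.1107, 0.0411]
tool_rot: [[0.782, 0.624, -0.004], [0.623, -0.782, -0.014], [-0.012, 0.008, -1.0]]
ft_force: [-11.0, -8.2, 1.4]
finger_gap: 0.246
```

Request:
{"method": "step_arm", "body": {
  "increments": "0 -0.29 0 0.5;0.02 -0.29 0 0.5;0.02 -0.29 0 0.5;0.02 -0.29 0 0.5"
}}

```text
time_s: 13.95
position: [0.5746, -0.0855, 0.0409]
tool_rot: [[0.884, 0.468, -0.005], [0.468, -0.884, -0.018], [-0.012, 0.014, -1.0]]
ft_force: [-2.4, -7.3, 2.2]
finger_gap: 0.248
```

```bash
cat > sw.py <<'E'
from h import *
from workcell import telemetry
s=telemetry.sense();p=s["position"];R=s["tool_rot"];v=np.array([.748,.015])-p[:2]
y=np.degrees(np.arctan2(R[1,0],R[0,0]));a=np.degrees(np.arctan2(v[1],v[0]))
F=s["ft_force"]
print("t",s["time_s"],"R",np.linalg.norm(v),"ang",a,"yaw",y,"turned",38.9-a,"z",p[2],"F tool",R.T@F,"M",s["wrist_torque"],"xz",R[2,0],R[2,1],"q",s["joint_positions"])
E
python3 sw.py
```

```text
t 13.95 R 0.2003770531658929 ang 30.088894144685394 yaw 27.90901587519393 turned 8.811105855314604 z 0.04094842815413842 F tool [-5.5636  5.4063 -2.0758] M [-1.8011  0.2153 -0.3671] xz -0.01248852789054483 0.01373972810042079 q [ 0.2119  0.4673 -0.235   1.9309  0.1778  0.767  -1.2115]
```

Request:
{"method": "step_arm", "body": {
  "increments": "0.02 -0.33 0 0.42;0.02 -0.33 0 0.42;0.02 -0.33 0 0.42;0.02 -0.33 0 0.42;0.02 -0.33 0 0.42"
}}

```text
time_s: 14.37
position: [0.5566, -0.0467, 0.041]
tool_rot: [[0.96, 0.279, -0.006], [0.278, -0.96, -0.027], [-0.013, 0.024, -1.0]]
ft_force: [-3.3, -11.5, 2.9]
finger_gap: 0.249
```

```bash
python3 sw.py
```

```text
t 14.3667 R 0.20114435909535447 ang 17.876186780020483 yaw 16.170159224035164 turned 21.023813219979516 z 0.041001131480422906 F tool [-6.4313 10.1941 -2.5368] M [-2.8218  0.2061 -0.8092] xz -0.013222208139694042 0.024350973627136785 q [ 0.1064  0.4354 -0.1927  1.9822  0.1588  0.7452 -1.4749]
```

Request:
{"method": "step_arm", "body": {
  "increments": "0.02 -0.34 0 0.45;0.02 -0.34 0 0.45;0.02 -0.34 0 0.45;0.02 -0.34 0 0.45;0.02 -0.34 0 0.45;0.02 -0.34 0 0.45"
}}

```text
time_s: 14.87
position: [0.5464, 0.0041, 0.0399]
tool_rot: [[1.0, 0.02, -0.012], [0.02, -0.999, -0.039], [-0.013, 0.039, -0.999]]
ft_force: [-6.6, -10.9, 4.4]
finger_gap: 0.252
```

```bash
python3 sw.py
```

```text
t 14.8667 R 0.20192434551257726 ang 3.1034096327257235 yaw 1.1223565724566318 turned 35.79659036727428 z 0.039875118906038814 F tool [-6.853  10.893  -3.8716] M [-2.2091  1.1006 -0.5178] xz -0.012778600410859325 0.038973215363319984 q [-0.0383  0.4227 -0.1381  2.0052  0.1384  0.7404 -1.8192]
```

Request:
{"method": "step_arm", "body": {
  "increments": "0.02 -0.33 -0.01 0.42;0.02 -0.33 -0.01 0.42;0.02 -0.33 -0.01 0.42;0.02 -0.32 -0.01 0.42;0.02 -0.32 0 0.42;0.02 -0.31 0 0.42"
}}

```text
time_s: 15.37
position: [0.5495, 0.0567, 0.0384]
tool_rot: [[0.975, -0.219, -0.023], [-0.22, -0.974, -0.048], [-0.012, 0.052, -0.999]]
ft_force: [-6.5, -4.9, 4.6]
finger_gap: 0.252
```

```bash
python3 sw.py
```

```text
t 15.3667 R 0.20279543189015534 ang -11.853050048215959 yaw -12.70536407241288 turned 50.753050048215954 z 0.03842096283691461 F tool [-5.367   6.4206 -4.1873] M [-1.1471  0.956  -0.6435] xz -0.011712185808754223 0.052259403515989566 q [-0.1753  0.4388 -0.0896  1.9819  0.1148  0.7604 -2.1341]
```

Request:
{"method": "step_arm", "body": {
  "increments": "0.02 -0.28 -0.02 0.4;0.02 -0.26 -0.02 0.4;0.02 -0.24 -0.01 0.4;0.02 -0.22 -0.01 0.4"
}}

```text
time_s: 15.7
position: [0.558, 0.0873, 0.0386]
tool_rot: [[0.933, -0.36, -0.028], [-0.361, -0.931, -0.049], [-0.008, 0.056, -0.998]]
ft_force: [-3.4, 1.5, 2.8]
finger_gap: 0.253
```

```bash
python3 sw.py;python3 near.py 12 "[.6,.08,.06]"
```

```text
t 15.7 R 0.20324021700838002 ang -20.83019653201308 yaw -21.165870270898857 turned 59.73019653201308 z 0.03858185553932667 F tool [-3.7484  0.0288 -2.7555] M [ 0.1344  0.3533 -0.2009] xz -0.007847313758286432 0.05602489172584377 q [-0.2474  0.4574 -0.0604  1.9493  0.0935  0.7789 -2.3101]
t 15.7 pos [0.558  0.0873 0.0386] yaw -21.165870270898857 F [-3.4299  1.4627  2.7821] M [ 0.1344  0.3533 -0.2009] gap 23.764678623342025
top 285 179
scene 301 179
```

```bash
python3 - <<'E'
from h import *
for n in("top","scene"):
    c=load(f"pics/{n}12.npz");u,v=proj(c,[.65,.02,.06]).astype(int)
    cv2.imwrite(f"pics/w{n}12.png",cv2.resize(c["frame"][v-45:v+45,u-50:u+50,::-1],None,fx=6,fy=6,interpolation=cv2.INTER_CUBIC))
E
```

```text
(no output)
```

View pics/wtop12.png

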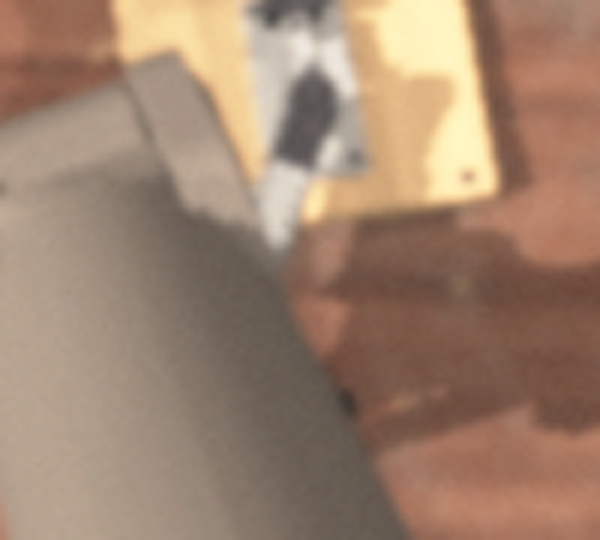

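View pics/wscene12.png

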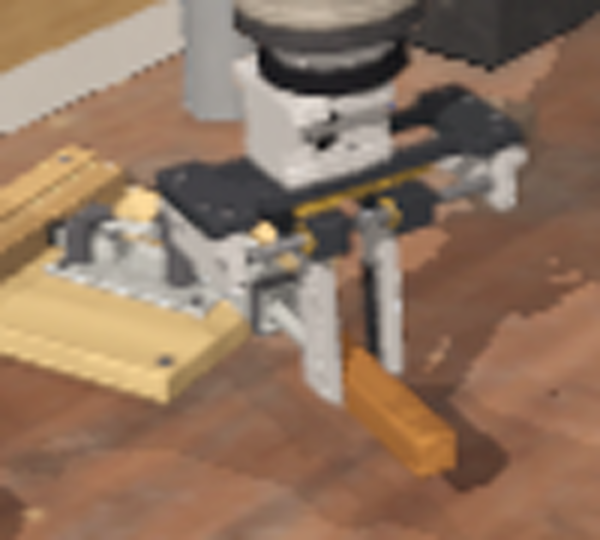

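Request:
{"method": "step_arm", "body": {
  "increments": "0.02 -0.22 -0.01 0.4;0.02 -0.22 -0.01 0.4;0.02 -0.2 0 0.3"
}}

```text
time_s: 16.05
position: [0.5664, 0.1072, 0.0383]
tool_rot: [[0.895, -0.446, -0.029], [-0.447, -0.893, -0.048], [-0.004, 0.056, -0.998]]
ft_force: [-9.2, -12.4, -0.0]
finger_gap: 0.254
```

```bash
python3 sw.py
```

```text
t 16.05 R 0.2036203949466961 ang -26.90868761198337 yaw -26.551731252062556 turned 65.80868761198337 z 0.038330136670486764 F tool [-2.686  15.2298  0.8905] M [-2.8341  1.8247 -1.2021] xz -0.0041580692450331105 0.056252018388486896 q [-0.2902  0.4738 -0.0415  1.9216  0.0781  0.791  -2.4178]
```

Request:
{"method": "step_arm", "body": {
  "increments": "0 0.07 0 0;0 0 0 0"
}}

```text
time_s: 16.22
position: [0.5651, 0.1047, 0.0382]
tool_rot: [[0.894, -0.448, -0.031], [-0.449, -0.892, -0.051], [-0.005, 0.059, -0.998]]
ft_force: [-3.0, -3.5, 3.9]
finger_gap: 0.252
```

```bash
python3 sw.py
```

```text
t 16.2167 R 0.20367248957082024 ang -26.117937986368165 yaw -26.670293196118436 turned 65.01793798636817 z 0.03817872111662643 F tool [-1.0957  4.7196 -3.6297] M [-0.9221  0.2618 -0.3639] xz -0.004725275635407635 0.059064669726101575 q [-0.2893  0.4729 -0.0395  1.9239  0.079   0.792  -2.4179]
```

Request:
{"method": "step_arm", "body": {
  "increments": "-0.05 0.03 -0.05 0;-0.15 0 0 0;-0.2 0 0 0;-0.2 0 0 0"
}}

```text
time_s: 16.55
position: [0.549, 0.1123, 0.04]
tool_rot: [[0.894, -0.448, -0.029], [-0.449, -0.892, -0.051], [-0.003, 0.058, -0.998]]
ft_force: [0.2, -1.5, -2.6]
finger_gap: 0.252
```

```bash
python3 sw.py
```

```text
t 16.55 R 0.22150891437810155 ang -26.046558730530375 yaw -26.66562051636072 turned 64.94655873053037 z 0.03996222519294772 F tool [0.8449 1.1338 2.693 ] M [-0.3186 -0.0913 -0.1604] xz -0.0033692119085766926 0.05829347110221347 q [-0.3075  0.4512 -0.0435  1.9563  0.0805  0.7808 -2.4417]
```

Drawing out freely, with near-zero force.

Request:
{"method": "step_arm", "body": {
  "increments": "-0.3 0 0 0;-0.3 0 0 0;-0.3 0 0 0;-0.3 0 0 0;-0.3 0 0 0;-0.3 0 0 0;0 0 0 0"
}}

```text
time_s: 17.13
position: [0.4926, 0.1419, 0.0402]
tool_rot: [[0.896, -0.444, -0.03], [-0.445, -0.894, -0.049], [-0.005, 0.057, -0.998]]
ft_force: [-0.3, 0.0, -3.0]
finger_gap: 0.252
```

```bash
python3 sw.py; python3 look.py 13 "(.09,-.04,0)" 60
```

```text
t 17.1333 R 0.28517566772029046 ang -26.42862732629003 yaw -26.405441787565287 turned 65.32862732629003 z 0.04018513424606683 F tool [-0.2876 -0.0281  2.9656] M [ 0.1931 -0.0915 -0.0218] xz -0.0049939343422135615 0.05726305623878336 q [-0.3784  0.3906 -0.0622  2.0585  0.0821  0.7428 -2.5298]
pos [0.4926 0.1419 0.0402] q [-0.3784  0.3906 -0.0622  2.0585  0.0821  0.7428 -2.5298] t 17.1333 F [-0.3339  0.0075 -2.9609] M [ 0.1931 -0.0915 -0.0218] gap 23.733469530452933
[[ 0.8957 -0.4437 -0.0299]
 [-0.4447 -0.8943 -0.0491]
 [-0.005   0.0573 -0.9983]]
scene origin 261 168 scale 5.0
top origin 238 166 scale 5.0
```

View pics/scene13.png

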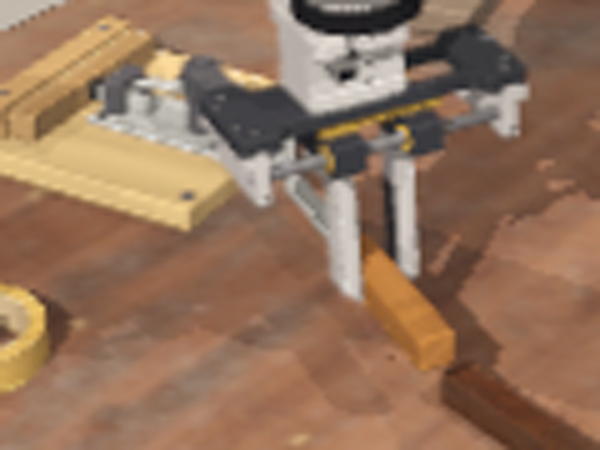

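View pics/top13.png

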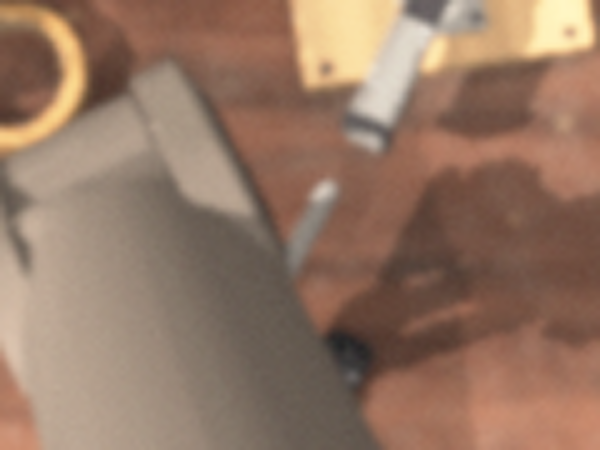

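Request:
{"method": "step_arm", "body": {
  "increments": "0 0 -0.5 0;0 0 -0.6 0;0 0 -0.6 0;0.3 0.6 0 0;0.3 0.6 0 0;0.3 0.6 0 0;0.3 0.6 0 0;0.3 0.6 0 0;0.3 0.6 0 0;0.3 0.6 0 0;0.3 0.6 0 0;0.3 0.6 0 0;0.3 0.6 0 0;0.3 0.6 0 0;0.3 0.6 0 0;0 0 0 0"
}}

```text
time_s: 18.57
position: [0.5031, -0.1138, 0.1077]
tool_rot: [[0.893, -0.45, -0.022], [-0.45, -0.891, -0.05], [0.003, 0.055, -0.998]]
ft_force: [0.1, -0.7, -2.1]
finger_gap: 0.248
```

Request:
{"method": "step_arm", "body": {
  "increments": "0 0 0 -0.7;0 0 0 -0.7;0 0 0 -0.7;0 0 0 -0.7;0 0 0 -0.7;0 0 0 -0.7;0 0 0 -0.7;0 0 0 -0.7;0 0 0 0"
}}

```text
time_s: 19.32
position: [0.5055, -0.1177, 0.1079]
tool_rot: [[0.999, 0.037, -0.021], [0.036, -0.998, -0.051], [-0.023, 0.05, -0.998]]
ft_force: [-0.4, -0.4, -2.1]
finger_gap: 0.25
```

```bash
python3 look.py 14 "(.05,.08,-.02)" 90
```

```text
pos [ 0.5055 -0.1177  0.1079] q [ 0.0847  0.2819 -0.0217  2.0276  0.0778  0.851  -1.5224] t 19.3167 F [-0.4244 -0.4189 -2.1102] M [ 0.03   -0.0773  0.0314] gap 23.460594335812786
[[ 0.9991  0.037  -0.0207]
 [ 0.0359 -0.998  -0.0512]
 [-0.0225  0.0505 -0.9985]]
scene origin 264 119 scale 3.3333333333333335
top origin 254 150 scale 3.3333333333333335
```

View pics/scene14.png

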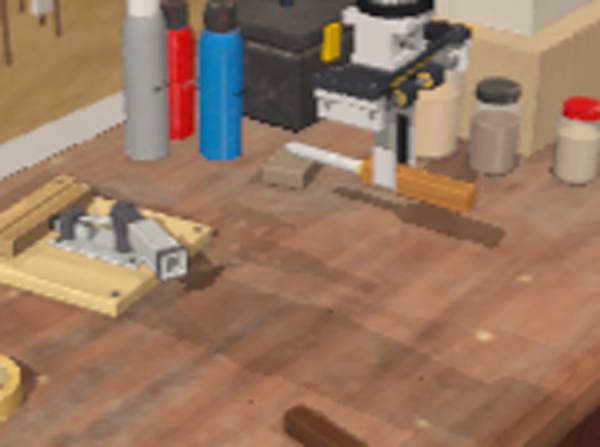

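View pics/top14.png

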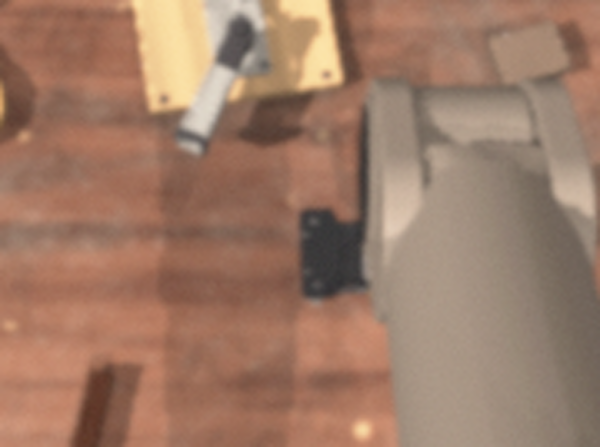

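Request:
{"method": "step_arm", "body": {
  "increments": "0 0 0.6 0;0 0 0.6 0;0 0 0.6 0;0 0 0.6 0;0 0 0.5 0;0 0 0.2 0;0 0 0 0"
}}

```text
time_s: 20.0
position: [0.5061, -0.123, 0.0128]
tool_rot: [[1.0, 0.014, -0.016], [0.013, -0.999, -0.052], [-0.017, 0.052, -0.999]]
ft_force: [-0.5, 0.3, -2.6]
finger_gap: 0.248
```

```bash
python3 look.py 15 "(.02,0,0.01)" 45
```

```text
pos [ 0.5061 -0.123   0.0128] q [ 0.0846  0.4264 -0.0104  2.0884  0.096   0.6414 -1.5593] t 20.0 F [-0.4716  0.2564 -2.5622] M [ 0.0659 -0.0271 -0.0077] gap 23.33996614129106
[[ 0.9998  0.0143 -0.0163]
 [ 0.0134 -0.9986 -0.052 ]
 [-0.017   0.0518 -0.9985]]
scene origin 331 164 scale 6.666666666666667
top origin 325 197 scale 6.666666666666667
```

View pics/scene15.png

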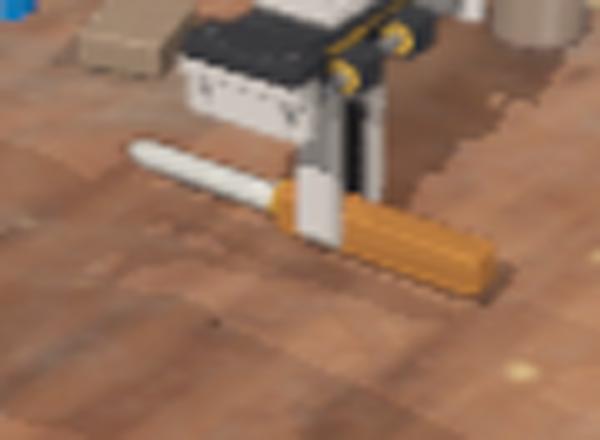

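Request:
{"method": "step_arm", "body": {
  "increments": "0 0 0.12 0;0 0 0.12 0;0 0 0.12 0;0 0 0 0"
}}

```text
time_s: 20.43
position: [0.5089, -0.1237, 0.0053]
tool_rot: [[1.0, 0.014, -0.01], [0.013, -0.999, -0.053], [-0.011, 0.052, -0.999]]
ft_force: [0.1, -0.5, -2.2]
finger_gap: 0.252
```

Request:
{"method": "step_arm", "body": {
  "increments": "0 0 0.06 0;0 0 0.06 0"
}}

```text
time_s: 20.6
position: [0.5094, -0.1239, 0.002]
tool_rot: [[1.0, 0.013, -0.009], [0.013, -0.999, -0.053], [-0.009, 0.053, -0.999]]
ft_force: [0.1, 0.4, -1.9]
finger_gap: 0.252
```

Request:
{"method": "step_arm", "body": {
  "increments": "0 0 0.06 0;0 0 0.06 0"
}}

```text
time_s: 20.77
position: [0.5095, -0.1242, -0.0017]
tool_rot: [[1.0, 0.013, -0.008], [0.013, -0.999, -0.053], [-0.009, 0.053, -0.999]]
ft_force: [-0.1, 0.4, -2.3]
finger_gap: 0.251
```

Request:
{"method": "step_arm", "body": {
  "increments": "0 0 0.06 0;0 0 0.04 0"
}}

```text
time_s: 20.93
position: [0.5094, -0.1244, -0.0051]
tool_rot: [[1.0, 0.013, -0.008], [0.013, -0.999, -0.053], [-0.009, 0.053, -0.999]]
ft_force: [-0.3, -0.7, -2.9]
finger_gap: 0.251
```

Request:
{"method": "step_arm", "body": {
  "increments": "0 0 0.04 0;0 0 0 0"
}}

```text
time_s: 21.1
position: [0.5096, -0.1245, -0.0054]
tool_rot: [[1.0, 0.013, -0.008], [0.012, -0.999, -0.053], [-0.009, 0.053, -0.999]]
ft_force: [0.2, 0.3, -1.8]
finger_gap: 0.248
```

Request:
{"method": "step_arm", "body": {
  "increments": "0 0 0.05 0;0 0 0.04 0"
}}

```text
time_s: 21.27
position: [0.5099, -0.1246, -0.0058]
tool_rot: [[1.0, 0.012, -0.008], [0.012, -0.999, -0.053], [-0.009, 0.053, -0.999]]
ft_force: [-13.5, 4.1, 38.2]
finger_gap: 0.251
```

```bash
python3 look.py 16 "(.02,0,0.01)" 40
```

```text
pos [ 0.5099 -0.1246 -0.0058] q [ 0.0844  0.4591 -0.0073  2.0941  0.1011  0.5945 -1.565 ] t 21.2667 F [-13.4621   4.0913  38.1831] M [ 1.1031  3.2312 -0.2218] gap 23.633631375066663
[[ 0.9999  0.0123 -0.0079]
 [ 0.0118 -0.9985 -0.0528]
 [-0.0086  0.0528 -0.9986]]
scene origin 335 171 scale 7.5
top origin 329 200 scale 7.5
```

View pics/scene16.png

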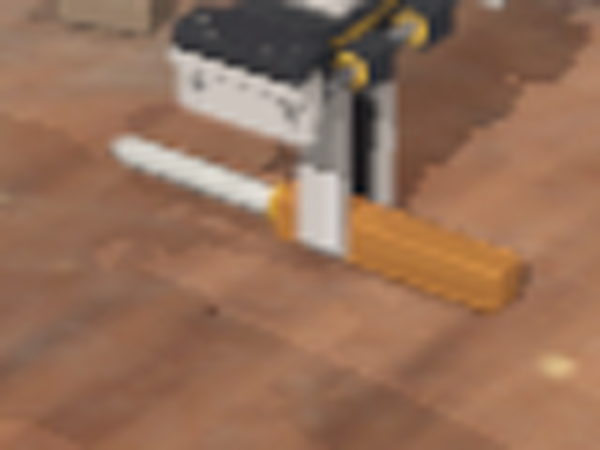

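Request:
{"method": "step_arm", "body": {
  "increments": "0 0 -0.02 0;0 0 0 0"
}}

```text
time_s: 21.53
position: [0.5102, -0.1245, -0.0045]
tool_rot: [[1.0, 0.012, -0.007], [0.012, -0.999, -0.053], [-0.008, 0.053, -0.999]]
ft_force: [0.5, 0.3, -2.0]
finger_gap: 0.249
```

Request:
{"method": "step_arm", "body": {
  "increments": "0 0 0.03 0;0 0 0 0"
}}

```text
time_s: 21.7
position: [0.5103, -0.1246, -0.0056]
tool_rot: [[1.0, 0.012, -0.007], [0.012, -0.999, -0.053], [-0.007, 0.053, -0.999]]
ft_force: [0.1, 1.3, -1.2]
finger_gap: 0.252
```

Request:
{"method": "step_arm", "body": {
  "increments": "0 0 0 0;0 0 0 0;0 0 0 0",
  "squeeze": 5
}}

```text
time_s: 21.95
position: [0.5103, -0.1246, -0.0057]
tool_rot: [[1.0, 0.012, -0.007], [0.012, -0.999, -0.053], [-0.008, 0.053, -0.999]]
ft_force: [-1.6, 0.7, 3.6]
finger_gap: 0.252
```

Request:
{"method": "step_arm", "body": {
  "increments": "0 0 0 0;0 0 0 0;0 0 0 0;0 0 0 0;0 0 0 0;0 0 0 0",
  "grip": 46
}}

```text
time_s: 22.45
position: [0.5104, -0.1248, -0.0061]
tool_rot: [[1.0, 0.012, -0.007], [0.012, -0.999, -0.053], [-0.008, 0.053, -0.999]]
ft_force: [0.1, 0.8, -0.3]
finger_gap: 0.487
```

```bash
python3 look.py 17 "(.02,0,0.01)" 40
```

```text
pos [ 0.5104 -0.1248 -0.0061] q [ 0.0844  0.4598 -0.0071  2.0937  0.1013  0.5934 -1.5651] t 22.45 F [ 0.129   0.7987 -0.3442] M [ 0.1361  0.0028 -0.0231] gap 45.81906767634737
[[ 0.9999  0.012  -0.0071]
 [ 0.0116 -0.9985 -0.053 ]
 [-0.0077  0.0529 -0.9986]]
scene origin 335 171 scale 7.5
top origin 329 200 scale 7.5
```

View pics/scene17.png

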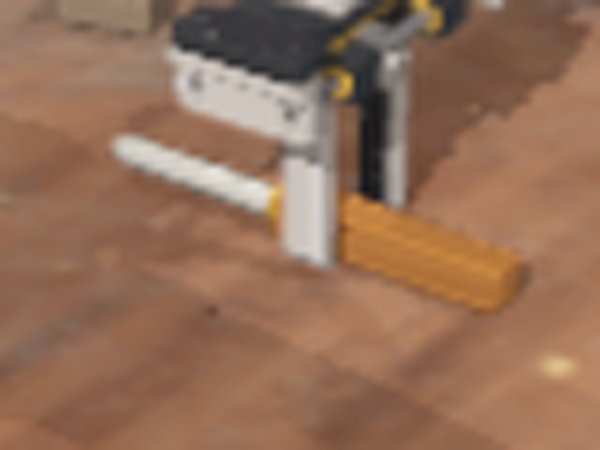

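Request:
{"method": "step_arm", "body": {
  "increments": "0 0 -0.2 0;0 0 -0.3 0;0 0 -0.5 0;0 0 -0.6 0;0 0 -0.8 0;0 0 -0.8 0;0 0 -0.8 0;0 0 -0.8 0;0 0 -0.8 0;0 0 0 0;0 0.9 0 0;0 0.9 0 0;0 0.9 0 0;0 0.9 0 0;0 0.9 0 0;0 0.9 0 0;0 0 0 0;0 0 0 0"
}}

```text
time_s: 24.05
position: [0.5132, -0.2819, 0.1931]
tool_rot: [[1.0, 0.017, 0.003], [0.017, -0.998, -0.053], [0.002, 0.053, -0.999]]
ft_force: [0.2, 0.9, -0.1]
finger_gap: 0.489
```

```bash
python3 look.py 18 "(.05,.15,-.17)" 90; python3 - <<'E'
from h import *
a=load("pics/top18.npz")["frame"];u,v=320,150
cv2.imwrite("pics/jig18.png",cv2.resize(a[110:200,275:375,::-1],None,fx=6,fy=6,interpolation=cv2.INTER_CUBIC))
E
```

```text
pos [ 0.5132 -0.2819  0.1931] q [ 0.2917  0.2651  0.0829  1.8392  0.0316  1.0162 -1.1991] t 24.05 F [ 0.2176  0.9068 -0.0587] M [ 0.1419 -0.0073 -0.0129] gap 45.94383582320719
[[ 0.9999  0.0165  0.003 ]
 [ 0.0166 -0.9984 -0.0533]
 [ 0.0021  0.0533 -0.9986]]
scene origin 278 126 scale 3.3333333333333335
top origin 282 152 scale 3.3333333333333335
```

View pics/scene18.png

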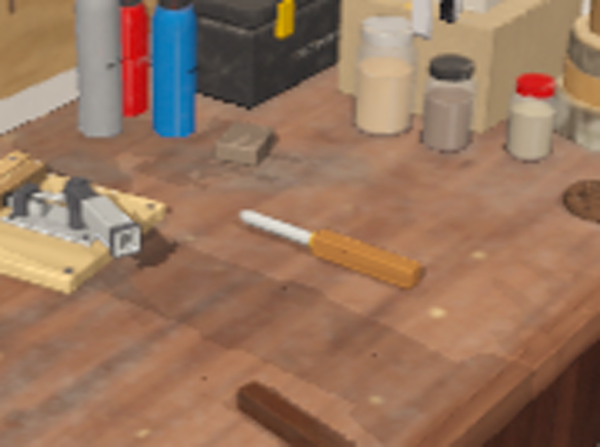

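View pics/jig18.png

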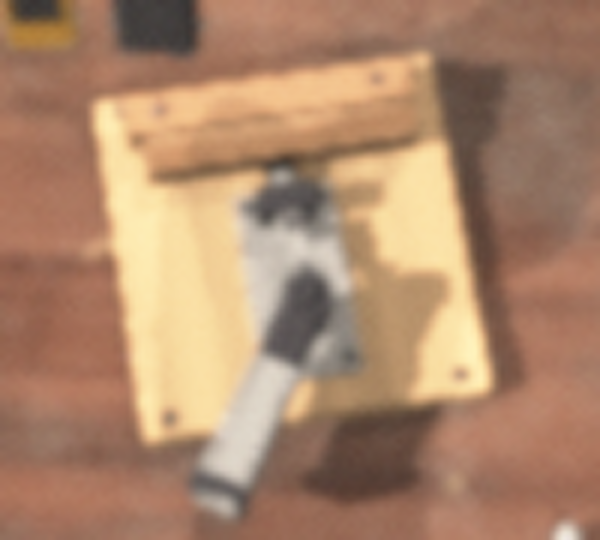

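The picture shows the bar lying flat in the open. The lever is over to the lower left, the plunger is on the blank and the blank is against the fence. I'll hand it in.

```bash
python3 -c "
from workcell import job
print(job.close_job())"
```

```text
the job is handed in; nothing more can be done
None
```

The blank is clamped, and the bar is laid back down on the worktop clear of the jig. I handed the job in at about 24 s.

- **Insertion:** I pushed the bar into the socket until it met a hard stop about 48 mm in. A second push stopped at the same place, with about 14–17 N along the bar axis.
- **Swing:** I swung the lever through about 65° (1.14 rad) to its far stop. The side load stayed at or below about 11 N on the way and reached about 15 N at the stop; I eased it off before drawing the bar out.
- **Last pictures:** The lever is over, the plunger pad is on the blank, and the blank is against the fence. The bar lies flat near (0.48, -0.12), and the gripper is well clear of it. The sanding block looked unmoved. I never went near the tape roll or log, and did not compare their positions before and after.

**What disagreed or went wrong:**
- **First grasp:** The first close of the gripper passed above the bar without touching it. The fingertips showed about 25 mm higher in the picture than the reported tool pose implied, so I regrasped lower by camera.
- **Tool tilt:** The tool picked up about 3° of tilt during the swing.
- **Lay-down force:** While lowering the bar, the wrist force briefly showed about 38 N up from the worktop (about 41 N in all). I released it at once, then set the bar down with about 4 N.

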